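# Put the washed baking things away in the drawer

### The job

The baking things are dry: pull the drawer of the little grey chest fully open, lift every biscuit cutter up and off its hook on the rack and lower it in (never drop it) so that it stands upright on its ring in the drawer's left-hand bay, and lay the wooden spatula and the palette knife flat in the right-hand bay. When everything is in, push the drawer fully home without slamming it; leave the mug, the jars, the caddy and the pepper mill as they are.

Things in the scene. Friction and masses are not known exactly. Their poses are not given: they have to be found in the camera images.
- drawer (a joint): How far the chest's drawer is pulled out, m: 0 fully shut, 0.18 fully open (end stop). It slides along the chest's x, out towards the robot, against about 2 N of friction (plus 6 N per m/s), and stays where it is left. It may start up to 30 mm ajar.
- chest: Fixed grey drawer chest on the worktop, 364 mm wide (y), 260 mm deep (x), 128 mm high, one drawer. Origin: on the worktop below the middle of the shut drawer's front; -x points out of the front (the way the drawer opens), y to the left as the robot sees it, z up. The overhanging wooden top begins at x = 12 mm; its underside is 116 mm above the worktop.
- drawer_handle (a point): Middle of the drawer's steel bar handle, moves with the drawer. The bar is round, 10 mm thick, level, 128 mm long between its end legs, its axis 40 mm out from the front (35 mm clear behind it), 92 mm above the worktop, 36 mm below the chest's top. Axes as the chest's: -x the way it pulls, y along the bar, z up.
- cutter_bay (a point): On the floor of the drawer's wider, left-hand bay, 19 mm above the worktop; moves with the drawer, axes as the chest's. The bay runs from y = -86 to +86 mm and x = -90 mm (front panel, 95 mm high over the floor) to +110 mm (rear wall); side walls 36 mm high. Fully open, the part beyond x = +86 mm stays under the chest's top; there is 97 mm of height under it.
- tool_bay (a point): On the floor of the drawer's narrower, right-hand bay; moves with the drawer, axes as the chest's. The bay runs from y = -73 to +73 mm; along x, and in height, it is as the cutter bay. A divider 6 mm thick and 36 mm high parts the two bays.
- cutter0: Biscuit cutter: steel ring 52 mm across, 34 mm high, with a yellow strap arched over it in its y-z plane: legs 38 mm apart outside, upright from z = 34 to 68 mm, sloping in to a flat top at z = 80; strap 16 mm wide (x), 3 mm thick; 85 g. Origin: centre of the ring's lower edge, z up. Hangs on a rack hook by the arch's inside (z = 77), x as the rack's. None if absent.
- cutter1: Biscuit cutter: steel ring 56 mm across, 34 mm high, with a blue strap arched over it in its y-z plane: legs 38 mm apart outside, upright from z = 34 to 68 mm, sloping in to a flat top at z = 80; strap 16 mm wide (x), 3 mm thick; 85 g. Origin: centre of the ring's lower edge, z up. Hangs on a rack hook by the arch's inside (z = 77), x as the rack's. None if absent.
- cutter2: Biscuit cutter: steel ring 60 mm across, 34 mm high, with a green strap arched over it in its y-z plane: legs 38 mm apart outside, upright from z = 34 to 68 mm, sloping in to a flat top at z = 80; strap 16 mm wide (x), 3 mm thick; 85 g. Origin: centre of the ring's lower edge, z up. Hangs on a rack hook by the arch's inside (z = 77), x as the rack's. None if absent.
- cutter3: Biscuit cutter: steel ring 64 mm across, 34 mm high, with a red strap arched over it in its y-z plane: legs 38 mm apart outside, upright from z = 34 to 68 mm, sloping in to a flat top at z = 80; strap 16 mm wide (x), 3 mm thick; 85 g. Origin: centre of the ring's lower edge, z up. Hangs on a rack hook by the arch's inside (z = 77), x as the rack's. None if absent.
- rack: Fixed rack: wooden base 100 x 370 x 18 mm, steel rail (y) 210 mm up, posts at y = +-172 mm. Origin: on the worktop under the rail's middle. Hooks: four 8 mm rods at y = -135, -45, 45, 135 mm, level at z = 210 mm, out along -x to x = -58, then turned up to a tip at z = 228 (the highest part); a cutter hangs at about x = -40, the rod through its arch. Some may be empty.
- mat: Fixed grey drying mat 170 x 240 mm, 4 mm thick, on the worktop; origin under its middle, long side along y. The spatula and the palette knife start on it.
- spatula: Small wooden spatula lying flat, 150 mm long (x), 60 g: handle 22 mm wide, 14 mm thick from x = -75 to +19 mm, blade 44 mm wide, 8 mm thick from there to x = +75. Origin: its underside at half its length, near its balance point, where the handle can be gripped.
- palette_knife: Small palette knife lying flat, 150 mm long (x), 75 g: dark wooden handle 24 mm wide, 16 mm thick from x = -75 to +19 mm, steel blade 30 mm wide, 4 mm thick from there to x = +75. Origin: its underside at half its length, near its balance point, where the handle can be gripped.
- mug: White mug, 80 mm across, 92 mm high, a bystander on the worktop; origin under its middle.
- pepper_mill: Dark wooden pepper mill, 54 mm across, 152 mm high, a bystander on the worktop; origin under its middle.
- sugar_jar: White sugar jar with a wooden lid, 84 mm across, 115 mm high, a bystander on the worktop; origin under its middle.
- spice_a: Amber spice jar, 46 mm across, 85 mm high, a bystander on top of the chest, about 0.1 m behind its front edge; origin under its middle.
- spice_b: Green spice jar, 46 mm across, 85 mm high, a bystander on top of the chest, about 0.1 m behind its front edge; origin under its middle.
- tea_caddy: Red tea caddy, 94 mm across, 135 mm high, a bystander on the worktop; origin under its middle.
Not all that is in view belongs to the job. Several things have the shape of the spatula; the one meant has the colours described above.

How it is judged:
On the way, in this order (a step that is already met when the one before it is completed fails the run):
1. the drawer is pulled open to its stop (beyond 165 mm) (value of joint drawer above 0.165 m), for 0.2 s.
2. with the drawer still open, every cutter stands upright in the left-hand bay, and the spatula and palette knife lie in the right-hand bay, all let go (x of cutter0 in the frame of cutter_bay between -0.09 and 0.11 m and y of cutter0 in the frame of cutter_bay between -0.086 and 0.086 m and z of cutter0 in the frame of cutter_bay between -0.006 and 0.012 m and angle between each of cutter0, cutter1, cutter2, cutter3's own z axis and vertical below 0.2 rad and linear speed of each of cutter0, cutter1, cutter2, cutter3, spatula, palette_knife below 0.05 m/s and contact force between each of cutter0, cutter1, cutter2, cutter3, spatula, palette_knife and the fingers below 0.2 N and x of cutter1 in the frame of cutter_bay between -0.09 and 0.11 m and y of cutter1 in the frame of cutter_bay between -0.086 and 0.086 m and z of cutter1 in the frame of cutter_bay between -0.006 and 0.012 m and x of cutter2 in the frame of cutter_bay between -0.09 and 0.11 m and y of cutter2 in the frame of cutter_bay between -0.086 and 0.086 m and z of cutter2 in the frame of cutter_bay between -0.006 and 0.012 m and x of cutter3 in the frame of cutter_bay between -0.09 and 0.11 m and y of cutter3 in the frame of cutter_bay between -0.086 and 0.086 m and z of cutter3 in the frame of cutter_bay between -0.006 and 0.012 m and x of spatula in the frame of tool_bay between -0.09 and 0.11 m and y of spatula in the frame of tool_bay between -0.073 and 0.073 m and z of spatula in the frame of tool_bay between -0.006 and 0.03 m and angle between each of spatula, palette_knife's own z axis and vertical below 0.35 rad and x of palette_knife in the frame of tool_bay between -0.09 and 0.11 m and y of palette_knife in the frame of tool_bay between -0.073 and 0.073 m and z of palette_knife in the frame of tool_bay between -0.006 and 0.03 m and value of joint drawer above 0.1 m), for 0.3 s.
At the end, for the whole second after the job is handed in: The drawer is shut to within 6 mm; each cutter that is there stands upright (within about 11 degrees) on the floor of the left-hand bay, the spatula and the palette knife lie (within 20 degrees of level, at most 30 mm above the floor) in the right-hand bay; all are released and at rest (x of cutter0 in the frame of cutter_bay between -0.09 and 0.11 m and y of cutter0 in the frame of cutter_bay between -0.086 and 0.086 m and z of cutter0 in the frame of cutter_bay between -0.006 and 0.012 m and angle between each of cutter0, cutter1, cutter2, cutter3's own z axis and vertical below 0.2 rad and linear speed of each of cutter0, cutter1, cutter2, cutter3, spatula, palette_knife below 0.05 m/s and contact force between each of cutter0, cutter1, cutter2, cutter3, spatula, palette_knife and the fingers below 0.2 N and x of cutter1 in the frame of cutter_bay between -0.09 and 0.11 m and y of cutter1 in the frame of cutter_bay between -0.086 and 0.086 m and z of cutter1 in the frame of cutter_bay between -0.006 and 0.012 m and x of cutter2 in the frame of cutter_bay between -0.09 and 0.11 m and y of cutter2 in the frame of cutter_bay between -0.086 and 0.086 m and z of cutter2 in the frame of cutter_bay between -0.006 and 0.012 m and x of cutter3 in the frame of cutter_bay between -0.09 and 0.11 m and y of cutter3 in the frame of cutter_bay between -0.086 and 0.086 m and z of cutter3 in the frame of cutter_bay between -0.006 and 0.012 m and x of spatula in the frame of tool_bay between -0.09 and 0.11 m and y of spatula in the frame of tool_bay between -0.073 and 0.073 m and z of spatula in the frame of tool_bay between -0.006 and 0.03 m and angle between each of spatula, palette_knife's own z axis and vertical below 0.35 rad and x of palette_knife in the frame of tool_bay between -0.09 and 0.11 m and y of palette_knife in the frame of tool_bay between -0.073 and 0.073 m and z of palette_knife in the frame of tool_bay between -0.006 and 0.03 m and value of joint drawer below 0.006 m); the robot touches nothing.
It fails at once if a bystander (mug, jar, caddy, pepper mill) is shoved more than 30 mm or tipped over (distance of any of mug, pepper_mill, sugar_jar, spice_a, spice_b, tea_caddy from where it was at the start of the episode above 0.03 m or angle between any of mug, pepper_mill, sugar_jar, spice_a, spice_b, tea_caddy's own z axis and vertical above 0.4 rad).
It fails at once if the drawer is slammed: it runs inwards faster than 0.45 m/s (velocity of joint drawer below -0.45 m/s).
It fails at once if a cutter is dropped: it falls free, touching nothing, faster than 1 m/s (a fall of some 50 mm) ((linear speed of cutter0 above 1 m/s and contact force between cutter0 and anything else below 0.05 N) or (linear speed of cutter1 above 1 m/s and contact force between cutter1 and anything else below 0.05 N) or (linear speed of cutter2 above 1 m/s and contact force between cutter2 and anything else below 0.05 N) or (linear speed of cutter3 above 1 m/s and contact force between cutter3 and anything else below 0.05 N)).
Of cutter0, cutter1, cutter2, cutter3 only 2 to 4 are there at a start; the rules pass over those that are not, and their reading is None.
At some moment in a run one of spatula, palette_knife may be knocked a few centimetres aside while the robot is not near it.
It also fails if it takes over 210 s, if anything falls off the work surface, if the arm or the gripper's body presses on something with over 40 N, if the wrist force passes 120 N, or if a joint passes its speed limit or range.

### The arm

A 6-joint arm with a two-finger parallel gripper is mounted at the origin on the work surface. World frame = base frame: x ahead of the robot, y to its left, z up, the work surface at z = 0. Lengths are in m, angles in rad, forces in N, time in s.
With the tool pointing down it reaches from about 0.35 to 0.975 m from the base axis. Payload 4.9 kg.
Tool frame: the origin (TCP) lies at the very end of the fingers, on their centre line; the grasp point (between the pads) lies 19 mm behind it (ctrl.tcp_to_grasp is the z of the grasp point in the tool frame, in m); z points along the fingers, y is the line along which they close (so a half turn about z gives the same grasp; the last joint's range is limited). The gripper opens to 85 mm and grips with 20 to 120 N. Pads are 22 mm wide; open, the fingers measure 114 mm over their backs; the gripper's body (76 mm by 85 mm) begins 54 mm behind the grasp point. The pads swing forward as they close: fully open they stand 13 mm farther back than shut.
Start: joints at [1.044, 0.053, 1.613, -0, 1.476, -0.119], TCP at [0.248, 0.574, 0.231] pointing down, gripper open.
Joint ranges: [-3.01, 3.01], [-1.01, 2.22], [0.06, 2.58], [-1.02, 4.17], [0.09, 2.62], [-3.14, 3.14]. Speed limits (rad/s): [2.57, 2.57, 3.14, 3.14, 3.14, 3.14].

### API

Orientations are given as a rotation vector (axis times angle).
In Python, from station import ctrl, eyes, job, nets gives the robot as it stands. The module is installed in compiled form; this text tells all that it offers.
- The arm moves only by the tool jog_arm, never from a script. Its argument "commands" is one flat list of numbers, 7 for each row, row after row: the shift along the tool's x, y, z each as a share of 0.06 m, from -1 to 1, then the turn, a rotation vector about the tool's x, y, z each as a share of 0.1 rad, from -1 to 1, then the finger opening in mm, from 0 to 85.4. In form: [x, y, z, ax, ay, az, grip, x, y, z, ax, ay, az, grip, ...]. A call has 1 to 20 rows; each row shifts and turns the commanded pose from where the row before left it, along the tool's axes as they then stand; what a row does not reach is not made up. A row lasts 1/8 s, in which the tool goes at most 62.5 mm and 10.7 degrees, less where a joint would pass 70% of its speed; a pose out of reach is approached as far as the arm can. A call with a number of a shift or a turn outside -1 to 1 is refused whole. A call with a gripper value outside its range is refused whole. The fingers move at their own pace and stop on an object; "newtons" is the grip in N (left out, the last holds). Time passes only in rows, so rows that do not move let the fingers close. It gives the time, the measured TCP pose, the force, the opening and the grip force at its end, in the units of the state.
- ctrl.get_obs(): the state, without advancing time (a new reading comes with each control period).
- eyes.get_image(name): name is "scene" or "top" or "wrist"; returns a dict with "image" (480x640x3 uint8, red, green, blue), "z_map" (480x640 float32, m along the optical axis (not along the pixel's ray), 0 where there is no reading), "K" (3x3 intrinsics, pixels), "dist_coeffs" ([k1, k2, p1, p2, k3] as OpenCV has them; the pictures are not rectified), "cam_to_world" (4x4, takes a point from camera to world coordinates). Camera axes: x right, y up, looking along -z (the intrinsics and any distortion apply to the point x, -y, -z); pixel columns grow to the right and rows downward; lengths in m; the calibration is good to about 2 mm. A picture is of the moment at which its call begins.
- job.finish_job(): hands the job in; it is judged then, once.
Trained networks look in the newest picture that a camera, given by its name, has taken for a name from the list of things; names that differ only in an ending like _2 or _b are one class to them, and where a whole thing is asked for, a point or a joint stands for the part that bears it (a point fixed in the world has none). Each returns a list of dicts, best first, with "p" (0 to 1); they miss things now and then, are a little off and sometimes report something else, mostly with a low value. They report only what shows in the picture. A call takes as long as a camera call. They do not tell look-alikes from the thing itself.
- nets.silhouettes(camera, name): "mask" (480x640 bool, what is visible of it) and "bbox" ([left, top, right, bottom] in pixels, round what is visible of it).
The state is a dict: "t": time; "q": joint angles; "dq": joint speeds; "effort": joint torques, N m; "tool_pos": TCP position; "tool_rot": TCP orientation; "contact_force": force on the tool from outside, world axes, zero at the start; "wrist_torque": the same for the moment, N m; "opening": finger opening in m; "grip_force": force on a finger pad.
Only numpy, scipy, OpenCV 4.12 (cv2) and the standard library are available. Lean on these libraries where they do the work, as an engineer would, in place of code of your own. Each camera call takes 0.05 s, during which the arm holds its last target. There are 200 camera calls.

## Working session

There is one attempt and no reset: what is moved stays moved. The work goes in short steps, Python scripts to look and compute and a tool call to move; the robot and the scene stay as the last step left them, time stands still between calls to the robot, and variables do not carry over. Pictures are saved under pics/ and viewed, at most 14 in all, crops included, and the job is handed in when it is done.

Besides the shell and the picture viewer there is one more tool, called after "Call:" by a JSON object that holds its "method" and its "body", one argument or row to a line. jog_arm: Moves the arm, as the interface text tells. Shift numbers are shares of 0.06 m and turn numbers shares of 0.1 rad, none past 1 either way. Its arguments: {"type":"object","properties":{"commands":{"type":"array","items":{"type":"number"}},"newtons":{"type":"number"}},"required":["commands"]}

```bash
mkdir -p pics; cat > h.py <<'E'
import numpy as np, cv2
from station import ctrl, eyes, job, nets
from scipy.spatial.transform import Rotation as R
def cloud(im):
    K=im["K"];h,w=im["z_map"].shape
    u,v=np.meshgrid(np.arange(w),np.arange(h))
    p=cv2.undistortPoints(np.stack([u,v],-1).reshape(-1,1,2).astype(np.float64),K,np.array(im["dist_coeffs"])).reshape(h,w,2)
    z=im["z_map"];T=np.array(im["cam_to_world"])
    c=np.stack([p[...,0]*z,-p[...,1]*z,-z],-1)
    W=c@T[:3,:3].T+T[:3,3]; W[z==0]=np.nan
    return W
def save(im,name): cv2.imwrite("pics/"+name,im["image"][...,::-1])
E
python3 - <<'E'
from h import *
for n in("scene","top"):
    im=eyes.get_image(n); save(im,n+"0.png"); np.savez("%s0.npz"%n,W=cloud(im),rgb=im["image"]); print(n,np.round(im["cam_to_world"],3).tolist(), im["K"].tolist())
    W=cloud(im)
    for t in "drawer chest drawer_handle cutter0 cutter1 cutter2 cutter3 rack mat spatula palette_knife mug pepper_mill sugar_jar spice_a spice_b tea_caddy".split():
        for d in nets.silhouettes(n,t)[:4]:
            if d["p"]<.2: continue
            p=W[d["mask"]];p=p[~np.isnan(p[:,0])]
            if len(p)==0: continue
            print(t,round(d["p"],2),[int(x) for x in d["bbox"]],np.round(np.median(p,0),3),np.round(np.percentile(p,2,axis=0),3),np.round(np.percentile(p,98,axis=0),3), np.median(im["image"][d["mask"]],0))
o=ctrl.get_obs();print(o, ctrl.tcp_to_grasp)
E
```

```text
scene [[0.66, -0.601, 0.451, 1.129], [0.752, 0.529, -0.394, -0.506], [-0.002, 0.599, 0.801, 1.115], [0.0, 0.0, 0.0, 1.0]] [[467.50182374889687, 0.0, 321.7777028196232], [0.0, 467.50182374889687, 237.43000053313608], [0.0, 0.0, 1.0]]
drawer 0.93 [197, 267, 335, 341] [ 0.612 -0.247  0.11 ] [ 0.54  -0.407  0.001] [ 0.66  -0.074  0.118] [145. 140. 144.]
drawer 0.45 [319, 170, 368, 186] [0.371 0.247 0.013] [0.335 0.181 0.003] [0.408 0.311 0.023] [142. 113.  94.]
drawer 0.34 [156, 236, 206, 279] [ 0.332 -0.313  0.054] [ 0.277 -0.354  0.001] [ 0.368 -0.274  0.093] [192. 188. 182.]
chest 0.84 [196, 265, 394, 457] [ 0.784 -0.303  0.127] [ 0.591 -0.459  0.043] [ 0.905 -0.091  0.131] [131.  92.  67.]
drawer_handle 0.67 [199, 270, 330, 338] [ 0.613 -0.245  0.11 ] [ 0.563 -0.406  0.084] [ 0.66  -0.074  0.117] [146. 144. 150.]
cutter0 0.77 [387, 154, 412, 184] [0.562 0.284 0.167] [0.467 0.233 0.016] [0.614 0.402 0.219] [142. 138. 136.]
cutter0 0.75 [379, 135, 403, 166] [0.483 0.334 0.166] [ 0.35   0.302 -0.002] [0.516 0.465 0.218] [149. 135. 130.]
cutter0 0.58 [396, 176, 419, 205] [0.636 0.229 0.1
[... 8316 characters left out ...]
139] [228.  84.  79.]
{'t': 1.8, 'q': array([ 1.04400121e+00,  5.26972929e-02,  1.61290467e+00, -1.66506554e-05,
        1.47601217e+00, -1.19039730e-01]), 'dq': array([-0.00133933,  0.00034876,  0.0008605 , -0.00024587,  0.00044952,
        0.00157717]), 'effort': array([-2.14533325e-04, -3.93666887e+01, -3.70447826e+01, -1.35453206e-04,
        5.78399067e-04,  4.35195670e-05]), 'tool_pos': array([0.24785778, 0.57372524, 0.23130246]), 'tool_rot': array([ 6.36068454e-01,  3.07651838e+00, -4.02491783e-05]), 'contact_force': array([ 0.87664237, -0.05521641,  0.06295039]), 'wrist_torque': array([ 0.01097431,  0.03618526, -0.0094933 ]), 'grip_force': 0.0, 'opening': 0.08528645928964025} -0.0187
```

```bash
python3 - <<'E'
import cv2
t=cv2.imread("pics/top0.png");s=cv2.imread("pics/scene0.png")
cv2.imwrite("pics/topc.png",cv2.resize(t[110:370,100:550],None,fx=1.75,fy=1.75,interpolation=cv2.INTER_CUBIC))
cv2.imwrite("pics/scc.png",cv2.resize(s[95:395,90:490],(800,600),interpolation=cv2.INTER_CUBIC))
E
```

```text
(no output)
```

View pics/topc.png

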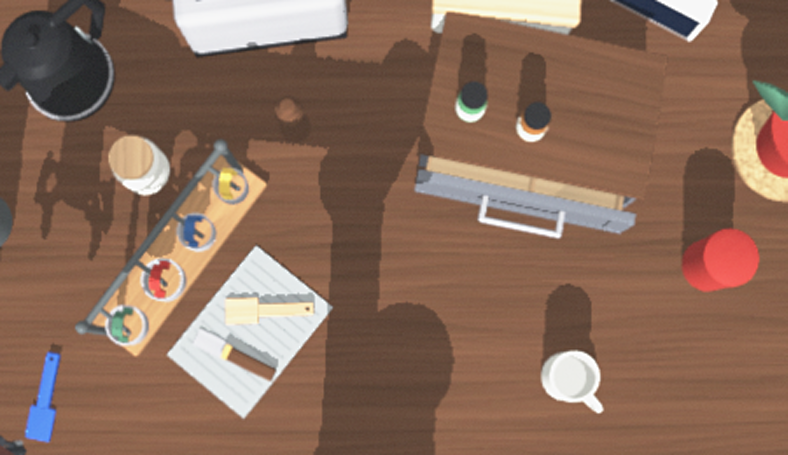

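View pics/scc.png

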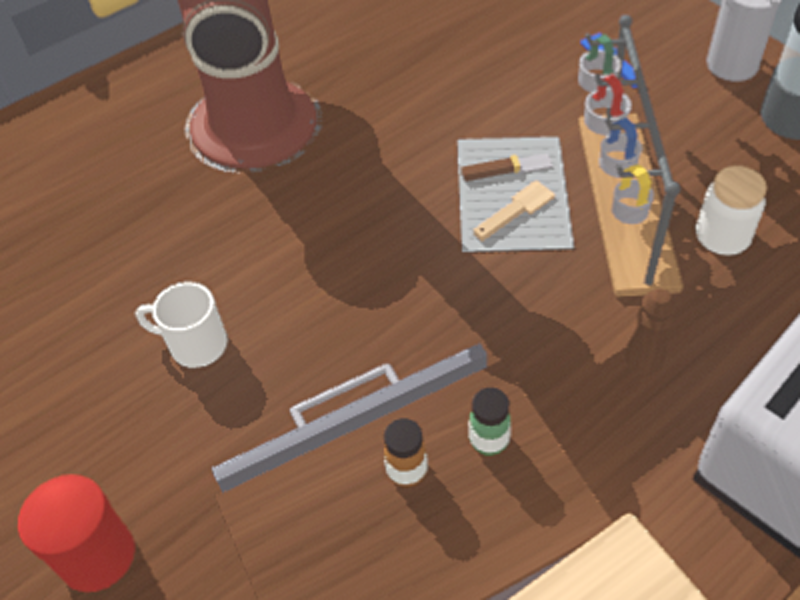

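Top view (crop) shows all four cutters on the rack (green, red, blue and yellow, crop x 125–230, y 185–325). The spatula and knife are on the mat at (270,308) and (240,355), the blue look-alike at (45,400), and the slightly ajar drawer has its handle at about (522,220). Next I'll fit these precisely.

```bash
cat >> h.py <<'E'
def pca(p):
    c=p.mean(0);u,s,vt=np.linalg.svd(p-c,full_matrices=False);return c,vt
def tools(n="top",im=None):
    im=im or eyes.get_image(n);W=cloud(im);out={}
    for t in("spatula","palette_knife"):
        for d in nets.silhouettes(n,t)[:3]:
            if d["p"]<.3: continue
            m=d["mask"]&(W[...,2]>.008)
            ys,xs=np.nonzero(m)
            if len(xs)<60: continue
            p=W[m]; p2=p[:,:2].astype(np.float32)
            (c,sz,a)=cv2.minAreaRect(p2); med=np.median(p2,0)
            bx=cv2.boxPoints((c,sz,a)); 
            e=[bx[1]-bx[0],bx[2]-bx[1]]; e=max(e,key=np.linalg.norm)
            print(n,t,round(d["p"],2),"c",np.round(c,3),"size",np.round(sz,3),"axis deg",round(float(np.degrees(np.arctan2(e[1],e[0]))),1),"z",np.round(np.percentile(p[:,2],[10,50,90]),3),im["image"][m].mean(0).astype(int))
E
python3 - <<'E'
from h import *
for n in("top","scene"):
    d=np.load(n+"0.npz");W=d["W"];rgb=d["rgb"].astype(int);x,y,z=W[...,0],W[...,1],W[...,2]
    reg=(x>.5)&(x<.72)&(y<-.04)&(y>-.46)
    hi=(z>.085)&(z<.102)&reg; 
    f=(z>.108)&(z<.119)&reg
    for nm,m in(("front",f),("handle",hi)):
        p=W[m]; 
        for _ in range(3):
            c,vt=pca(p[:,:2]); r=(p[:,:2]-c)@vt[1]; p=p[abs(r)<.012]
        c,vt=pca(p[:,:2]);l=(p[:,:2]-c)@vt[0]; a=c+vt[0]*np.percentile(l,1);b=c+vt[0]*np.percentile(l,99)
        print(n,nm,len(p),"ends",a.round(4),b.round(4),"ang",np.degrees(np.arctan2(*vt[0][::-1])).round(2),"z",np.median(p[:,2]).round(4),"width",np.percentile((p[:,:2]-c)@vt[1],[2,98]).round(4))
    # rack rail
    m=(z>.2)&(z<.235)&(x>.3)&(x<.8)&(y>.1)&(y<.55)
    mx=rgb.max(-1);mn=rgb.min(-1);sat=(mx-mn)/np.maximum(mx,1)
    p=W[m&(sat<.25)]
    for k in(.05,.03,.015,.01,.008):
        c,vt=pca(p[:,:2]) if k==.05 else (c,vt)
        if k==.05:
            # ransac line
            best=0;rng=np.random.default_rng(0)
            for _ in range(400):
                i,j=rng.choice(len(p),2);dd=p[j,:2]-p[i,:2];L=np.linalg.norm(dd)
                if L<.15: continue
                nn=np.array([-dd[1],dd[0]])/L;q=abs((p[:,:2]-p[i,:2])@nn)<.006
                if q.sum()>best: best=q.sum();Q=q
            p=p[Q]
    c,vt=pca(p[:,:2]);l=(p[:,:2]-c)@vt[0]
    print(n,"rail",len(p),"ends",(c+vt[0]*np.percentile(l,.5)).round(4),(c+vt[0]*np.percentile(l,99.5)).round(4),"ang",np.degrees(np.arctan2(*vt[0][::-1])).round(2),"z",np.median(p[:,2]).round(4))
    r,g,b=rgb[...,0],rgb[...,1],rgb[...,2]
    reg=(z>.205)&(z<.228)&(x>.3)&(x<.75)&(y>.1)&(y<.5)
    for nm,m in(("yel",(r>1.3*b)&(g>1.25*b)&(g>.7*r)),("blu",(b>1.3*r)),("grn",(g>1.2*r)&(g>1.1*b)),("red",(r>1.6*g)&(r>1.5*b))):
        p=W[m&reg]
        if len(p)>4: print(n,nm,len(p),p.mean(0).round(4),((p.min(0)+p.max(0))/2).round(4),np.percentile(p[:,2],[10,50,90]).round(4))
E
```

```text
top front 710 ends [ 0.5782 -0.4048] [ 0.6507 -0.0642] ang 78.0 z 0.1134 width [-0.0089  0.0087]
top handle 92 ends [ 0.5578 -0.2924] [ 0.5904 -0.162 ] ang 75.98 z 0.0946 width [-0.0047  0.0114]
top rail 574 ends [0.6851 0.2377] [0.398  0.4517] ang 143.3 z 0.2153
top yel 110 [0.5996 0.2547 0.2142] [0.5233 0.308  0.2154] [0.2069 0.2145 0.2202]
top blu 75 [0.555 0.288 0.214] [0.5543 0.288  0.2145] [0.2082 0.2135 0.2197]
top grn 75 [0.4091 0.3951 0.2144] [0.4107 0.3956 0.2142] [0.2082 0.2151 0.2195]
top red 82 [0.4793 0.3386 0.214 ] [0.4801 0.3382 0.2145] [0.2083 0.2144 0.2183]
scene front 1171 ends [ 0.6554 -0.0668] [ 0.5802 -0.4098] ang -102.37 z 0.1133 width [-0.0107  0.0094]
scene handle 3 ends [ 0.6091 -0.1735] [ 0.6131 -0.17  ] ang 42.05 z 0.098 width [-0.0011  0.0007]
scene rail 377 ends [0.4075 0.4458] [0.69   0.2329] ang -37.0 z 0.2148
scene yel 81 [0.6319 0.2336 0.2133] [0.556  0.3082 0.2126] [0.2079 0.2142 0.2175]
scene blu 81 [0.5235 0.317  0.2131] [0.4891 0.3375 0.2139] [0.2084 0.2138 0.2172]
scene grn 34 [0.4216 0.392  0.2136] [0.4214 0.3919 0.213 ] [0.208  0.214  0.2184]
scene red 47 [0.4911 0.336  0.2138] [0.4893 0.3344 0.2129] [0.2071 0.2144 0.2179]
```

```bash
python3 - <<'E'
from h import *
tools("top");tools("scene")
E
```

```text
top spatula 0.83 c [0.296 0.578] size [0.043 0.148] axis deg -7.5 z [0.009 0.012 0.018] [ 89 142 239]
top spatula 0.73 c [0.44  0.191] size [0.044 0.152] axis deg -89.7 z [0.01  0.015 0.021] [243 233 197]
top spatula 0.48 c [0.558 0.294] size [0.069 0.054] axis deg 68.6 z [0.141 0.172 0.216] [130 137 155]
top palette_knife 0.56 c [0.364 0.248] size [0.144 0.028] axis deg 63.8 z [0.01  0.018 0.024] [181 156 135]
scene palette_knife 0.89 c [0.368 0.245] size [0.146 0.031] axis deg 63.3 z [0.009 0.017 0.021] [148 120 101]
```

```bash
cat >> h.py <<'E'
def tstate():
    o=ctrl.get_obs();M=R.from_rotvec(o["tool_rot"]).as_matrix()
    return np.array(o["tool_pos"]),np.degrees(np.arctan2(M[1,1],M[0,1])),o
def plan(wps,start=None):
    """wps: (x,y,z,theta_y deg,grip mm,max mm/row[,extra hold rows]); prints rows"""
    p,th,o=tstate() if start is None else (*start,None)
    p=np.array(p,float);
    M0=R.from_rotvec(o["tool_rot"]).as_matrix() if o else None
    print("from",p.round(4),"th",round(th,1),"tilt",None if M0 is None else np.degrees(np.arccos(-M0[2,2])).round(2))
    rows=[]
    for w in wps:
        T=np.array(w[:3]);dth=(w[3]-th+90)%180-90 if len(w)<8 else w[3]-th
        n=max(1,int(np.ceil(np.linalg.norm(T-p)*1000/w[5])),int(np.ceil(abs(np.radians(dth))/.1)))
        for i in range(n):
            tgt=p+(T-p)/(n-i); t=np.radians(th)
            y=np.array([np.cos(t),np.sin(t),0]);x=np.array([-np.sin(t),np.cos(t),0])
            d=tgt-p; s=np.round([d@x/.06,d@y/.06,-d[2]/.06],2)
            rem=(w[3]-th+90)%180-90 if len(w)<8 else w[3]-th
            a=round(-np.radians(rem/(n-i))/.1,2)
            a=max(-1,min(1,a)); 
            p=p+.06*(s[0]*x+s[1]*y)+np.array([0,0,-.06*s[2]]); th-=np.degrees(a*.1)
            rows.append([*(float(v)+0. for v in s),0,0,float(a)+0.,w[4]])
        for _ in range(w[6] if len(w)>6 else 0): rows.append([0,0,0,0,0,0,w[4]])
    print("end",p.round(4),round(th,1),"nrows",len(rows))
    for k in range(0,len(rows),20):
        print("["+", ".join(",".join("%g"%v for v in r) for r in rows[k:k+20])+"]")
    return p,th
E
python3 - <<'E'
from h import *
plan([(.30,.45,.30,60,85,30),(.565,-.225,.25,-12.2,85,50,2)])
E
```

```text
from [0.2479 0.5737 0.2313] th 66.6 tilt 0.0
end [ 0.5648 -0.2251  0.2499] -12.2 nrows 23
[-0.27,-0.26,-0.19,0,0,0.19,85, -0.27,-0.25,-0.19,0,0,0.19,85, -0.28,-0.25,-0.19,0,0,0.19,85, -0.28,-0.24,-0.19,0,0,0.2,85, -0.29,-0.24,-0.19,0,0,0.19,85, -0.3,-0.23,-0.2,0,0,0.2,85, -0.63,-0.5,0.06,0,0,0.84,85, -0.67,-0.45,0.06,0,0,0.84,85, -0.7,-0.39,0.06,0,0,0.84,85, -0.74,-0.33,0.05,0,0,0.84,85, -0.76,-0.27,0.06,0,0,0.84,85, -0.78,-0.2,0.05,0,0,0.84,85, -0.79,-0.14,0.06,0,0,0.84,85, -0.8,-0.07,0.05,0,0,0.84,85, -0.81,0,0.06,0,0,0.84,85, -0.8,0.07,0.05,0,0,0.84,85, -0.79,0.14,0.06,0,0,0.84,85, -0.78,0.2,0.05,0,0,0.84,85, -0.76,0.27,0.06,0,0,0.84,85, -0.74,0.33,0.05,0,0,0.84,85]
[-0.71,0.38,0.06,0,0,0.84,85, 0,0,0,0,0,0,85, 0,0,0,0,0,0,85]
```

Call:
{"method": "jog_arm", "body": {
  "commands": [-0.27,-0.26,-0.19,0,0,0.19,85,-0.27,-0.25,-0.19,0,0,0.19,85,-0.28,-0.25,-0.19,0,0,0.19,85,-0.28,-0.24,-0.19,0,0,0.2,85,-0.29,-0.24,-0.19,0,0,0.19,85,-0.3,-0.23,-0.2,0,0,0.2,85,-0.63,-0.5,0.06,0,0,0.84,85,-0.67,-0.45,0.06,0,0,0.84,85,-0.7,-0.39,0.06,0,0,0.84,85,-0.74,-0.33,0.05,0,0,0.84,85,-0.76,-0.27,0.06,0,0,0.84,85,-0.78,-0.2,0.05,0,0,0.84,85,-0.79,-0.14,0.06,0,0,0.84,85,-0.8,-0.07,0.05,0,0,0.84,85,-0.81,0,0.06,0,0,0.84,85,-0.8,0.07,0.05,0,0,0.84,85,-0.79,0.14,0.06,0,0,0.84,85,-0.78,0.2,0.05,0,0,0.84,85,-0.76,0.27,0.06,0,0,0.84,85,-0.74,0.33,0.05,0,0,0.84,85]
}}

```text
t: 4.6
tool_pos: [0.5478, -0.1818, 0.2537]
tool_rot: [2.363, 2.07, 0.0]
contact_force: [1.4, 0.4, 0.1]
opening: 0.0853
grip_force: 0.0
```

Call:
{"method": "jog_arm", "body": {
  "commands": [-0.71,0.38,0.06,0,0,0.84,30,0,0,0,0,0,0,30,0,0,0,0,0,0,30]
}}

```text
t: 4.97
tool_pos: [0.5644, -0.2249, 0.2499]
tool_rot: [-2.444, -1.972, -0.0]
contact_force: [1.2, 0.7, 0.1]
opening: 0.0322
grip_force: 0.0
```

```bash
python3 - <<'E'
from h import *
print(tstate()[:2])
im=eyes.get_image("wrist");save(im,"w1.png");W=cloud(im);T=np.array(im["cam_to_world"]);print(T.round(3).tolist())
z=W[...,2];x,y=W[...,0],W[...,1]
for nm,m in(("front",(z>.106)&(z<.12)),("handle",(z>.082)&(z<.102)&(x<.62))):
    p=W[m]
    if len(p)<10: print(nm,len(p));continue
    (c,s,a)=cv2.minAreaRect(p[:,:2].astype(np.float32));print(nm,len(p),np.round(c,4),np.round(s,4),a,np.median(p,0).round(4))
E
```

```text
(array([ 0.56444008, -0.22492591,  0.24987287]), np.float64(-12.19862582903236))
[[0.977, 0.203, 0.062, 0.58], [-0.212, 0.936, 0.28, -0.155], [-0.001, -0.287, 0.958, 0.393], [0.0, 0.0, 0.0, 1.0]]
front 8311 [ 0.6247 -0.2531] [0.3365 0.0433] 77.67681121826172 [ 0.6288 -0.1799  0.1141]
handle 4582 [ 0.4523 -0.2562] [0.2486 0.2995] 76.43324279785156 [ 0.565  -0.2722  0.0948]
```

View pics/w1.png

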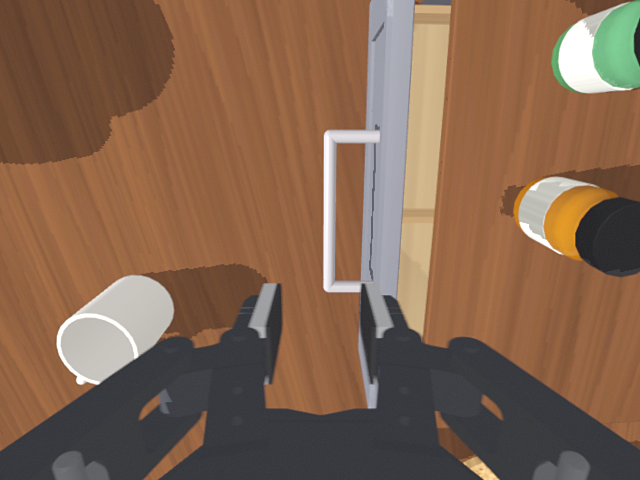

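The wrist picture shows the handle bar at column 330, rows 130–290, between the open fingers. I'll measure it from there.

```bash
python3 - <<'E'
from h import *
im=eyes.get_image("wrist");W=cloud(im)
q=W[135:285,318:345].reshape(-1,3);q=q[(q[:,2]>.085)&(q[:,2]<.105)]
c,vt=pca(q[:,:2]);l=(q[:,:2]-c)@vt[0];r=(q[:,:2]-c)@vt[1]
print(len(q),c.round(4),np.degrees(np.arctan2(*vt[0][::-1])).round(2),l.min(),l.max(),r.min(),r.max(),q[:,2].max())
h=c+vt[0]*(l.min()+l.max())/2;print(h.round(4))
ang=np.degrees(np.arctan2(*vt[0][::-1]))%180-90
plan([(h[0],h[1],.16,ang,30,40),(h[0],h[1],.073,ang,30,25,1)])
E
```

```text
1901 [ 0.5723 -0.2222] -102.55 -0.059177490226369756 0.06740157287837294 -0.005316958551854819 0.013403709745936273 0.0997426681149739
[ 0.5715 -0.2262]
from [ 0.5646 -0.2242  0.2503] th -12.1 tilt 0.02
end [ 0.5715 -0.2263  0.0727] -12.5 nrows 8
[0,0.04,0.5,0,0,0.02,30, 0,0.04,0.5,0,0,0.03,30, -0.01,0.04,0.51,0,0,0.02,30, 0,0,0.36,0,0,0,30, 0,0,0.36,0,0,0,30, 0,0,0.36,0,0,0,30, 0,0,0.37,0,0,0,30, 0,0,0,0,0,0,30]
```

Call:
{"method": "jog_arm", "body": {
  "commands": [0,0.04,0.5,0,0,0.02,30,0,0.04,0.5,0,0,0.02,30,-0.01,0.04,0.5,0,0,0,30,0,0,0.36,0,0,0,30,0,0,0.36,0,0,0,30,0,0,0.36,0,0,0,30,0,0,0.36,0,0,0,30,0,0,0,0,0,0,0,0,0,0,0,0,0,0,0,0,0,0,0,0,0,0,0,0,0,0,0,0],
  "newtons": 40
}}

```text
t: 6.45
tool_pos: [0.5706, -0.2266, 0.0717]
tool_rot: [-2.447, -1.966, 0.002]
contact_force: [1.5, -1.2, -16.5]
opening: 0.0085
grip_force: 38.6
```

Call:
{"method": "jog_arm", "body": {
  "commands": [0,-0.1,0,0,0,0,0,0,-0.3,0,0,0,0,0,0,-0.4,0,0,0,0,0,0,-0.4,0,0,0,0,0,0,-0.4,0,0,0,0,0,0,-0.4,0,0,0,0,0,0,-0.3,0,0,0,0,0,0,-0.1,0,0,0,0,0,0,0,0,0,0,0,0]
}}

```text
t: 7.58
tool_pos: [0.4287, -0.1957, 0.0717]
tool_rot: [-2.446, -1.965, 0.005]
contact_force: [-2.8, -5.0, -24.7]
opening: 0.0089
grip_force: 39.7
```

Call:
{"method": "jog_arm", "body": {
  "commands": [0,-0.2,0.03,0,0,0,0,0,-0.2,0.03,0,0,0,0,0,0,0,0,0,0,0]
}}

```text
t: 7.95
tool_pos: [0.4218, -0.1946, 0.0756]
tool_rot: [2.425, 1.943, 0.039]
contact_force: [49.0, -7.2, -39.6]
opening: 0.0082
grip_force: 39.2
```

Call:
{"method": "jog_arm", "body": {
  "commands": [0,-0.08,0,0,0,0,0,0,-0.08,0,0,0,0,0,0,0,0,0,0,0,0]
}}

```text
t: 8.32
tool_pos: [0.4214, -0.1952, 0.0799]
tool_rot: [2.41, 1.929, 0.06]
contact_force: [78.7, -11.2, -47.6]
opening: 0.0079
grip_force: 39.3
```

Call:
{"method": "jog_arm", "body": {
  "commands": [0,0.15,0,0,0,0,0,0,0.15,0,0,0,0,0,0,0.05,0,0,0,0,0,0,0,0,0,0,0,30,0,0,0,0,0,0,30]
}}

```text
t: 8.95
tool_pos: [0.4212, -0.1948, 0.0733]
tool_rot: [2.444, 1.965, 0.003]
contact_force: [0.2, 0.3, 1.0]
opening: 0.0299
grip_force: 0.0
```

```bash
python3 - <<'E'
from h import *
p,th,o=tstate();print(o["contact_force"],o["opening"])
plan([(p[0],p[1],.16,-12.3,30,40),(.44,-.02,.30,0,60,45)])
E
```

```text
[0.18445473 0.26722003 0.95552405] 0.02985465638537274
from [ 0.4212 -0.1948  0.0733] th -12.4 tilt 0.34
end [ 0.4402 -0.0203  0.3001] 0.0 nrows 8
[0,0,-0.48,0,0,-0.01,30, 0,0,-0.48,0,0,-0.01,30, 0,0,-0.48,0,0,0,30, 0.58,-0.06,-0.47,0,0,-0.43,60, 0.59,-0.04,-0.47,0,0,-0.43,60, 0.59,-0.01,-0.47,0,0,-0.43,60, 0.58,0.01,-0.46,0,0,-0.43,60, 0.58,0.04,-0.47,0,0,-0.43,60]
```

Call:
{"method": "jog_arm", "body": {
  "commands": [0,0,-0.48,0,0,-0.01,30,0,0,-0.48,0,0,-0.01,30,0,0,-0.48,0,0,0,30,0.58,-0.06,-0.47,0,0,-0.43,40,0.59,-0.04,-0.47,0,0,-0.43,40,0.59,-0.01,-0.47,0,0,-0.43,40,0.58,0.01,-0.46,0,0,-0.43,40,0.58,0.04,-0.47,0,0,-0.43,40]
}}

```text
t: 9.95
tool_pos: [0.4379, -0.0179, 0.2987]
tool_rot: [2.219, 2.222, 0.002]
contact_force: [0.6, 0.3, 0.5]
opening: 0.0402
grip_force: 0.0
```

```bash
cat >> h.py <<'E'
YAW=np.radians(-12.3)
XH=np.array([np.cos(YAW),np.sin(YAW)]);YH=np.array([-np.sin(YAW),np.cos(YAW)])
BAR=np.array([.4212,-.195])
CB=BAR+.146*XH+.076*YH; TB=BAR+.146*XH-.089*YH
def inbay(p,B): d=np.asarray(p)[...,:2]-B; return np.stack([d@XH,d@YH],-1)
E
python3 - <<'E'
from h import *
print(CB,TB)
im=eyes.get_image("top");save(im,"t2.png");W=cloud(im)
D=(W[...,:2]-CB);u=D@XH;v=D@YH;z=W[...,2]
def pr(n,m): print(n,m.sum(),"u",np.percentile(u[m],[2,50,98]).round(3),"v",np.percentile(v[m],[2,50,98]).round(3),"z",np.percentile(z[m],[10,50,90]).round(3))
pr("front",(z>.105)&(z<.12)&(u<-.07)&(u>-.13)&(abs(v)<.3))
pr("floor",(z<.03)&(z>.005)&(u>-.08)&(u<.08)&(v>-.245)&(v<.08))
pr("divider",(z>.045)&(z<.065)&(u>-.08)&(u<.08)&(v>-.12)&(v<-.06))
pr("left",(z>.045)&(z<.065)&(u>-.08)&(u<.08)&(v>.06)&(v<.12))
pr("right",(z>.045)&(z<.065)&(u>-.08)&(u<.08)&(v>-.27)&(v<-.22))
pr("top",(z>.12)&(z<.135)&(u>.06)&(u<.3)&(abs(v+.08)<.15))
pr("bar",(z>.085)&(z<.102)&(u>-.17)&(u<-.135)&(abs(v+.08)<.15))
tools("top",im)
tools("scene")
E
```

```text
[ 0.58003896 -0.15184697] [ 0.54488895 -0.31305949]
front 643 u [-0.108 -0.098 -0.089] v [-0.25  -0.122  0.008] z [0.108 0.113 0.117]
floor 5270 u [-0.074  0.002  0.077] v [-0.234 -0.079  0.073] z [0.013 0.018 0.023]
divider 130 u [-0.078 -0.     0.078] v [-0.093 -0.089 -0.086] z [0.049 0.053 0.058]
left 96 u [-0.06   0.005  0.076] v [0.087 0.089 0.092] z [0.049 0.054 0.06 ]
right 146 u [-0.077 -0.006  0.075] v [-0.244 -0.24  -0.237] z [0.048 0.054 0.058]
top 6819 u [0.086 0.193 0.296] v [-0.224 -0.091  0.064] z [0.123 0.127 0.131]
bar 176 u [-0.149 -0.144 -0.137] v [-0.14  -0.077 -0.011] z [0.09  0.095 0.1  ]
top spatula 0.78 c [0.296 0.578] size [0.045 0.149] axis deg -6.8 z [0.009 0.012 0.017] [ 88 140 237]
top spatula 0.61 c [0.441 0.19 ] size [0.147 0.042] axis deg 89.2 z [0.009 0.015 0.021] [221 201 167]
top palette_knife 0.84 c [0.362 0.249] size [0.146 0.03 ] axis deg 61.6 z [0.009 0.018 0.024] [162 140 121]
scene palette_knife 0.83 c [0.37  0.246] size [0.149 0.033] axis deg 60.5 z [0.01  0.017 0.022] [140 115  98]
```

```bash
python3 - <<'E'
from h import *
S=np.array([.441,.187])
e=plan([(*S,.12,-.5,45,50),(*S,.006,-.5,45,30,1),(*S,.006,-.5,0,30,4)])
P=TB+.0*XH+.034*YH-.004*XH
print(P)
plan([(*S,.17,-.5,0,45),(*P,.17,77.7,0,50),(*P,.10,77.7,0,40)],start=(e[0],e[1]))
E
```

```text
from [ 0.4374 -0.0196  0.2958] th -0.1 tilt 0.08
end [0.4412 0.1868 0.006 ] -0.5 nrows 16
[0.57,0.01,0.49,0,0,0.01,45, 0.57,0.01,0.49,0,0,0.01,45, 0.58,0.01,0.49,0,0,0.01,45, 0.57,0.01,0.49,0,0,0.02,45, 0.58,0,0.48,0,0,0.01,45, 0.57,0.01,0.49,0,0,0.02,45, 0,0,0.47,0,0,0,45, 0,0,0.48,0,0,0,45, 0,0,0.47,0,0,0,45, 0,0,0.48,0,0,0,45, 0,0,0,0,0,0,45, 0,0,0,0,0,0,0, 0,0,0,0,0,0,0, 0,0,0,0,0,0,0, 0,0,0,0,0,0,0, 0,0,0,0,0,0,0]
[ 0.5482238  -0.27898782]
from [0.4412 0.1868 0.006 ] th -0.5 tilt None
end [ 0.548  -0.2787  0.1002] 77.7 nrows 20
[0,0,-0.68,0,0,0,0, 0,0,-0.68,0,0,0,0, 0,0,-0.69,0,0,0,0, 0,0,-0.68,0,0,0,0, -0.55,0.13,0,0,0,-0.98,0, -0.56,0.08,0,0,0,-0.97,0, -0.57,0.02,0,0,0,-0.98,0, -0.57,-0.03,0,0,0,-0.97,0, -0.56,-0.09,0,0,0,-0.98,0, -0.55,-0.14,0,0,0,-0.97,0, -0.54,-0.2,0,0,0,-0.98,0, -0.51,-0.25,0,0,0,-0.97,0, -0.49,-0.29,0,0,0,-0.98,0, -0.46,-0.34,0,0,0,-0.97,0, -0.42,-0.38,0,0,0,-0.98,0, -0.38,-0.42,0,0,0,-0.97,0, -0.34,-0.46,0,0,0,-0.98,0, -0.28,-0.49,0,0,0,-0.97,0, 0,0,0.58,0,0,0,0, 0,0,0.58,0,0,0,0]
```

Call:
{"method": "jog_arm", "body": {
  "commands": [0.57,0,0.49,0,0,0.01,45,0.57,0,0.49,0,0,0.01,45,0.58,0,0.49,0,0,0.01,45,0.57,0,0.49,0,0,0.02,45,0.58,0,0.48,0,0,0.01,45,0.57,0,0.49,0,0,0.02,45,0,0,0.47,0,0,0,45,0,0,0.48,0,0,0,45,0,0,0.47,0,0,0,45,0,0,0.4,0,0,0,45,0,0,0,0,0,0,45]
}}

```text
t: 11.62
tool_pos: [0.4356, 0.1857, 0.0085]
tool_rot: [-2.23, -2.208, 0.01]
contact_force: [-0.4, 0.1, -0.4]
opening: 0.045
grip_force: 0.0
```

```bash
python3 - <<'E'
from h import *
p,th,o=tstate();print(p,th,o["contact_force"])
im=eyes.get_image("wrist");save(im,"w3.png");im=eyes.get_image("scene")
print(nets.silhouettes("scene","spatula")[0]["p"] if nets.silhouettes("scene","spatula") else 0)
E
```

```text
[0.43562981 0.18567256 0.00850157] -0.566790854747589 [-0.36527601  0.07069857 -0.36024296]
0.54
```

View pics/w3.png

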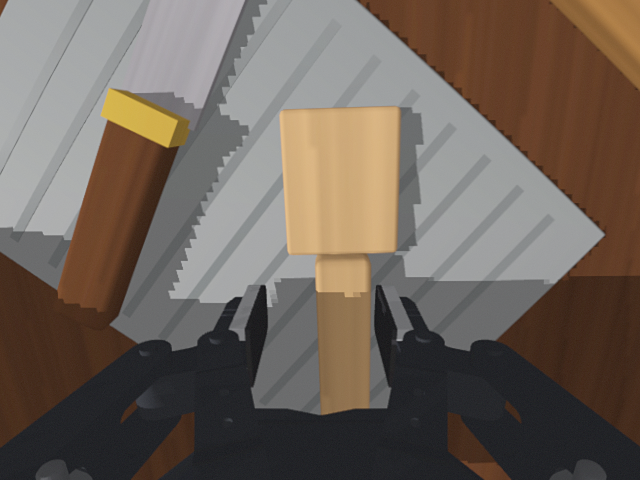

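Wrist view: the fingers (pads at columns 255 and 385) straddle the spatula handle at column 343. I'll shift about 5 mm towards it and close.

Call:
{"method": "jog_arm", "body": {
  "commands": [0,0.08,0.02,0,0,0,45,0,0,0,0,0,0,0,0,0,0,0,0,0,0,0,0,0,0,0,0,0,0,0,0,0,0,0,0,0,-0.3,0,0,0,0,0,0,-0.6,0,0,0,0,0,0,-0.68,0,0,0,0,0,0,-0.68,0,0,0,0,0,0,-0.5,0,0,0,0],
  "newtons": 40
}}

```text
$.commands: bad value
```

```bash
python3 - <<'E'
from h import *
P=TB+.034*YH+.004*XH
plan([(*P,.17,77.7,0,50),(*P,.10,77.7,0,40),(*P,.04,77.7,0,20)])
E
```

```text
from [0.4394 0.1873 0.0128] th -0.5 tilt 0.1
end [ 0.5563 -0.2808  0.0398] 77.7 nrows 19
[-0.56,0.14,-0.19,0,0,-0.97,0, -0.57,0.09,-0.19,0,0,-0.98,0, -0.57,0.03,-0.19,0,0,-0.97,0, -0.57,-0.02,-0.19,0,0,-0.98,0, -0.57,-0.08,-0.19,0,0,-0.97,0, -0.56,-0.13,-0.19,0,0,-0.98,0, -0.54,-0.19,-0.19,0,0,-0.97,0, -0.52,-0.24,-0.18,0,0,-0.98,0, -0.5,-0.29,-0.19,0,0,-0.97,0, -0.47,-0.33,-0.18,0,0,-0.98,0, -0.43,-0.38,-0.19,0,0,-0.97,0, -0.39,-0.42,-0.18,0,0,-0.98,0, -0.35,-0.45,-0.19,0,0,-0.97,0, -0.31,-0.49,-0.18,0,0,-0.98,0, 0,0,0.58,0,0,0,0, 0,0,0.59,0,0,0,0, 0,0,0.33,0,0,0,0, 0,0,0.33,0,0,0,0, 0,0,0.34,0,0,0,0]
```

Call:
{"method": "jog_arm", "body": {
  "commands": [0,0.03,0.1,0,0,0,45,0,0,0,0,0,0,0,0,0,0,0,0,0,0,0,0,0,0,0,0,0,0,0,0,0,0,0,0,0,-0.3,0,0,0,0,0,0,-0.6,0,0,0,0,0,0,-0.68,0,0,0,0,0,0,-0.68,0,0,0,0,0,0,-0.5,0,0,0,0],
  "newtons": 40
}}

```text
$.commands: bad value
```

Call:
{"method": "jog_arm", "body": {
  "commands": [0,0.03,0.1,0,0,0,45,0,0,0,0,0,0,0,0,0,0,0,0,0,0,0,0,0,0,0,0,0,0,0,0,0,0,0,0,0,0,-0.3,0,0,0,0,0,0,-0.6,0,0,0,0,0,0,-0.68,0,0,0,0,0,0,-0.68,0,0,0,0,0,0,-0.5,0,0,0,0],
  "newtons": 40
}}

```text
t: 13.08
tool_pos: [0.4403, 0.1875, 0.173]
tool_rot: [2.23, 2.212, 0.002]
contact_force: [0.8, 0.5, 0.1]
opening: 0.0205
grip_force: 40.0
```

```bash
python3 - <<'E'
from h import *
P=TB+.034*YH+.004*XH
plan([(*P,.17,77.7,0,50),(*P,.10,77.7,0,40),(*P,.04,77.7,0,20)])
E
```

```text
from [0.4403 0.1875 0.173 ] th -0.5 tilt 0.08
end [ 0.5564 -0.2806  0.0398] 77.7 nrows 19
[-0.56,0.14,0,0,0,-0.97,0, -0.57,0.09,0,0,0,-0.97,0, -0.57,0.03,0,0,0,-0.97,0, -0.57,-0.02,0,0,0,-0.98,0, -0.57,-0.08,0.01,0,0,-0.97,0, -0.56,-0.13,0,0,0,-0.98,0, -0.54,-0.19,0.01,0,0,-0.97,0, -0.52,-0.24,0,0,0,-0.98,0, -0.5,-0.29,0.01,0,0,-0.97,0, -0.46,-0.34,0,0,0,-0.98,0, -0.43,-0.38,0.01,0,0,-0.97,0, -0.39,-0.42,0,0,0,-0.98,0, -0.35,-0.46,0.01,0,0,-0.97,0, -0.31,-0.48,0,0,0,-0.98,0, 0,0,0.58,0,0,0,0, 0,0,0.59,0,0,0,0, 0,0,0.33,0,0,0,0, 0,0,0.33,0,0,0,0, 0,0,0.34,0,0,0,0]
```

Call:
{"method": "jog_arm", "body": {
  "commands": [-0.56,0.14,0,0,0,-0.97,0,-0.57,0.09,0,0,0,-0.97,0,-0.57,0.03,0,0,0,-0.97,0,-0.57,-0.02,0,0,0,-0.98,0,-0.57,-0.08,0.01,0,0,-0.97,0,-0.56,-0.13,0,0,0,-0.98,0,-0.54,-0.19,0.01,0,0,-0.97,0,-0.52,-0.24,0,0,0,-0.98,0,-0.5,-0.29,0.01,0,0,-0.97,0,-0.46,-0.34,0,0,0,-0.98,0,-0.43,-0.38,0.01,0,0,-0.97,0,-0.39,-0.42,0,0,0,-0.98,0,-0.35,-0.46,0.01,0,0,-0.97,0,-0.31,-0.48,0,0,0,-0.98,0,0,0,0.58,0,0,0,0,0,0,0.33,0,0,0,0,0,0,0,0,0,0,0,0,0,0,0,0,0,0]
}}

```text
t: 15.32
tool_pos: [0.5566, -0.2805, 0.1146]
tool_rot: [0.336, 3.123, -0.001]
contact_force: [0.2, 0.6, 0.3]
opening: 0.0207
grip_force: 40.0
```

```bash
python3 - <<'E'
from h import *
P=TB+.034*YH+.004*XH
plan([(*P,.06,77.7,0,30),(*P,.0215,77.7,0,15)])
save(eyes.get_image("wrist"),"w4.png")
E
```

```text
from [ 0.5566 -0.2805  0.1146] th 77.7 tilt 0.06
end [ 0.556  -0.2804  0.0216] 77.7 nrows 5
[0,0,0.45,0,0,0,0, 0.01,0,0.46,0,0,0,0, 0,0,0.21,0,0,0,0, 0,0,0.22,0,0,0,0, 0,0,0.21,0,0,0,0]
```

View pics/w4.png

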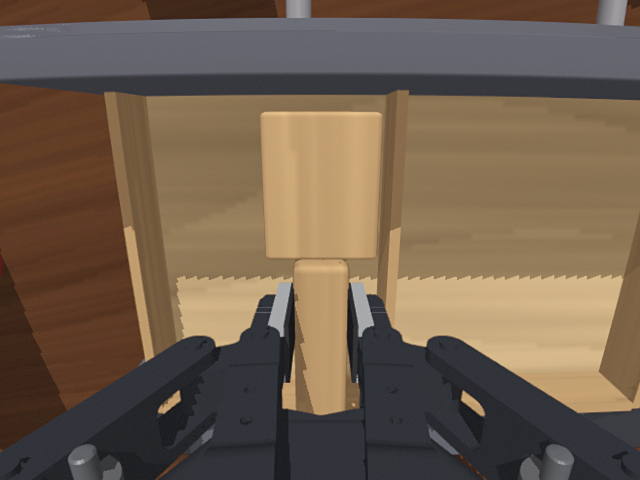

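Wrist view: the spatula is held level over the right-hand bay, blade at columns 262–382 with the divider at 390. Lowering it now.

Call:
{"method": "jog_arm", "body": {
  "commands": [0,0,0.45,0,0,0,0,0,0,0.45,0,0,0,0,0,0,0.22,0,0,0,0,0,0,0.22,0,0,0,0,0,0,0.2,0,0,0,0,0,0,0,0,0,0,0,0,0,0,0,0,0,36,0,0,0,0,0,0,36]
}}

```text
t: 16.38
tool_pos: [0.5564, -0.2808, 0.0217]
tool_rot: [0.337, 3.123, -0.0]
contact_force: [0.3, -0.4, 0.1]
opening: 0.0363
grip_force: 0.0
```

```bash
python3 - <<'E'
from h import *
p,th,o=tstate();print(p,o["contact_force"])
plan([(*p[:2],.10,77.7,36,35),(*p[:2],.20,77.7,40,50),(.46,.03,.28,-28+90,45,50),(.42,.06,.28,-28,45,50)])
E
```

```text
[ 0.55641987 -0.28082119  0.0217241 ] [ 0.32371533 -0.38222714  0.11124788]
from [ 0.5564 -0.2808  0.0217] th 77.7 tilt 0.04
end [0.4201 0.0597 0.2797] -28.0 nrows 29
[0,0,-0.43,0,0,0,36, 0,0,-0.44,0,0,0,36, 0,0,-0.43,0,0,0,36, 0,0,-0.56,0,0,0,40, 0,0,-0.56,0,0,0,40, 0,0,-0.55,0,0,0,40, 0.38,0.67,-0.19,0,0,0.39,45, 0.41,0.66,-0.19,0,0,0.39,45, 0.43,0.64,-0.19,0,0,0.39,45, 0.46,0.63,-0.19,0,0,0.39,45, 0.48,0.61,-0.19,0,0,0.39,45, 0.51,0.59,-0.19,0,0,0.39,45, 0.53,0.56,-0.19,0,0,0.4,45, 0.05,0.01,0,0,0,0.98,45, 0.05,0,0,0,0,0.98,45, 0.05,0,0,0,0,0.98,45, 0.05,-0.01,0,0,0,0.98,45, 0.05,-0.01,0,0,0,0.98,45, 0.05,-0.02,0,0,0,0.98,45, 0.05,-0.02,0,0,0,0.98,45]
[0.05,-0.03,0,0,0,0.98,45, 0.04,-0.03,0,0,0,0.98,45, 0.04,-0.03,0,0,0,0.98,45, 0.03,-0.04,0,0,0,0.98,45, 0.03,-0.04,0,0,0,0.99,45, 0.03,-0.04,0,0,0,0.98,45, 0.02,-0.05,0,0,0,0.99,45, 0.02,-0.05,0,0,0,0.98,45, 0.01,-0.05,0,0,0,0.99,45]
```

```bash
python3 - <<'E'
from h import *
p,th,o=tstate()
plan([(*p[:2],.10,77.7,36,35),(*p[:2],.19,77.7,40,50),(.42,.04,.25,152,45,50)])
E
```

```text
from [ 0.5564 -0.2808  0.0217] th 77.7 tilt 0.04
end [0.4201 0.0402 0.2497] 152.0 nrows 18
[0,0,-0.43,0,0,0,36, 0,0,-0.44,0,0,0,36, 0,0,-0.43,0,0,0,36, 0,0,-0.75,0,0,0,40, 0,0,-0.75,0,0,0,40, 0.26,0.36,-0.08,0,0,-1,45, 0.22,0.39,-0.08,0,0,-1,45, 0.18,0.41,-0.08,0,0,-1,45, 0.14,0.42,-0.08,0,0,-1,45, 0.1,0.44,-0.08,0,0,-1,45, 0.05,0.44,-0.08,0,0,-1,45, 0.01,0.45,-0.07,0,0,-1,45, -0.04,0.45,-0.08,0,0,-0.99,45, -0.08,0.44,-0.07,0,0,-1,45, -0.13,0.43,-0.08,0,0,-0.99,45, -0.17,0.41,-0.07,0,0,-1,45, -0.2,0.4,-0.08,0,0,-0.99,45, -0.25,0.37,-0.07,0,0,-1,45]
```

Call:
{"method": "jog_arm", "body": {
  "commands": [0,0,-0.43,0,0,0,36,0,0,-0.44,0,0,0,36,0,0,-0.43,0,0,0,36,0,0,-0.75,0,0,0,40,0,0,-0.75,0,0,0,40,0.26,0.36,-0.08,0,0,-1,45,0.22,0.39,-0.08,0,0,-1,45,0.18,0.41,-0.08,0,0,-1,45,0.14,0.42,-0.08,0,0,-1,45,0.1,0.44,-0.08,0,0,-1,45,0.05,0.44,-0.08,0,0,-1,45,0.01,0.45,-0.07,0,0,-1,45,-0.04,0.45,-0.08,0,0,-0.99,45,-0.08,0.44,-0.07,0,0,-1,45,-0.13,0.43,-0.08,0,0,-0.99,45,-0.17,0.41,-0.07,0,0,-1,45,-0.2,0.4,-0.08,0,0,-0.99,45,-0.25,0.37,-0.07,0,0,-1,45,0,0,0,0,0,0,45]
}}

```text
t: 18.75
tool_pos: [0.4197, 0.0412, 0.25]
tool_rot: [-1.62, 2.69, -0.002]
contact_force: [0.5, -0.4, 0.2]
opening: 0.0448
grip_force: 0.0
```

```bash
python3 - <<'E'
from h import *
im=eyes.get_image("top");save(im,"t5.png");tools("top",im)
W=cloud(im);d=inbay(W,TB);z=W[...,2]
m=(abs(d[...,1])<.066)&(abs(d[...,0])<.08)&(z>.0235)&(z<.05)
p=d[m].astype(np.float32);print("in tool bay",m.sum(),cv2.minAreaRect(p),np.median(z[m]))
tools("scene")
E
```

```text
top spatula 0.96 c [ 0.554 -0.28 ] size [0.041 0.155] axis deg -13.1 z [0.022 0.029 0.034] [219 190 150]
top spatula 0.92 c [0.296 0.579] size [0.045 0.147] axis deg -4.7 z [0.009 0.013 0.018] [ 87 139 237]
top spatula 0.5 c [ 0.656 -0.246] size [0.377 0.489] axis deg -12.6 z [0.016 0.123 0.13 ] [168 141 118]
top palette_knife 0.64 c [0.364 0.248] size [0.146 0.028] axis deg 63.8 z [0.01  0.018 0.023] [160 138 120]
in tool bay 546 ((0.0006759092211723328, -0.00029184669256210327), (0.13000033795833588, 0.15775983035564423), 89.88864135742188) 0.028349318557961745
scene spatula 0.76 c [ 0.534 -0.273] size [0.045 0.108] axis deg -9.0 z [0.024 0.028 0.033] [186 156 122]
scene spatula 0.43 c [ 0.514 -0.565] size [0.095 0.095] axis deg -22.1 z [0.038 0.128 0.135] [178  63  56]
scene palette_knife 0.64 c [0.366 0.246] size [0.145 0.038] axis deg 62.0 z [0.009 0.017 0.022] [136 112  95]
scene palette_knife 0.53 c [ 0.317 -0.312] size [0.106 0.079] axis deg 9.4 z [0.023 0.057 0.089] [194 191 186]
```

```bash
python3 - <<'E'
from h import *
S=(.3618,.2443)
e=plan([(*S,.12,152.5,45,50),(*S,.006,152.5,45,30,2),(*S,.006,152.5,0,30,4),(*S,.03,152.5,0,12),(*S,.17,152.5,0,40)])
P=TB-.034*YH+.0*XH
plan([(*P,.17,77.7,0,50),(*P,.06,77.7,0,30),(*P,.0215,77.7,0,13,1),(*P,.0215,77.7,38,13,2)],start=e)
E
```

```text
from [0.42   0.0397 0.2491] th 151.9 tilt 0.03
end [0.3618 0.2442 0.1699] 152.5 nrows 22
[-0.51,0.49,0.43,0,0,-0.02,45, -0.51,0.49,0.43,0,0,-0.02,45, -0.51,0.49,0.43,0,0,-0.02,45, -0.52,0.49,0.43,0,0,-0.02,45, -0.51,0.49,0.43,0,0,-0.02,45, 0,0,0.48,0,0,0,45, 0,0,0.47,0,0,0,45, 0,0,0.48,0,0,0,45, 0,0,0.47,0,0,0,45, 0,0,0,0,0,0,45, 0,0,0,0,0,0,45, 0,0,0,0,0,0,0, 0,0,0,0,0,0,0, 0,0,0,0,0,0,0, 0,0,0,0,0,0,0, 0,0,0,0,0,0,0, 0,0,-0.2,0,0,0,0, 0,0,-0.2,0,0,0,0, 0,0,-0.58,0,0,0,0, 0,0,-0.58,0,0,0,0]
[0,0,-0.59,0,0,0,0, 0,0,-0.58,0,0,0,0]
from [0.3618 0.2442 0.1699] th 152.5 tilt None
end [ 0.5375 -0.346   0.0217] 77.7 nrows 25
[0.53,-0.51,0,0,0,0.93,0, 0.48,-0.56,0,0,0,0.93,0, 0.42,-0.6,0,0,0,0.93,0, 0.37,-0.64,0,0,0,0.93,0, 0.3,-0.67,0,0,0,0.93,0, 0.24,-0.69,0,0,0,0.93,0, 0.18,-0.71,0,0,0,0.93,0, 0.11,-0.72,0,0,0,0.93,0, 0.04,-0.73,0,0,0,0.94,0, -0.03,-0.73,0,0,0,0.93,0, -0.09,-0.73,0,0,0,0.94,0, -0.16,-0.72,0,0,0,0.93,0, -0.23,-0.69,0,0,0,0.94,0, -0.29,-0.67,0,0,0,0.93,0, 0,0,0.46,0,0,0,0, 0,0,0.46,0,0,0,0, 0,0,0.46,0,0,0,0, 0,0,0.45,0,0,0,0, 0,0,0.21,0,0,0,0, 0,0,0.22,0,0,0,0]
[0,0,0.21,0,0,0,0, 0,0,0,0,0,0,0, 0,0,0,0,0,0,38, 0,0,0,0,0,0,38, 0,0,0,0,0,0,38]
```

Call:
{"method": "jog_arm", "body": {
  "commands": [-0.51,0.49,0.43,0,0,-0.02,45,-0.51,0.49,0.43,0,0,-0.02,45,-0.51,0.49,0.43,0,0,-0.02,45,-0.52,0.49,0.43,0,0,-0.02,45,-0.51,0.49,0.43,0,0,-0.02,45,0,0,0.48,0,0,0,45,0,0,0.47,0,0,0,45,0,0,0.48,0,0,0,45,0,0,0.4,0,0,0,45,0,0,0,0,0,0,45]
}}

```text
t: 20.3
tool_pos: [0.3598, 0.2435, 0.0084]
tool_rot: [1.627, -2.681, -0.001]
contact_force: [-0.0, -0.4, 0.2]
opening: 0.0447
grip_force: 0.0
```

```bash
python3 - <<'E'
from h import *
im=eyes.get_image("wrist");save(im,"w6.png");p,th,o=tstate();print(p,th,o["contact_force"])
E
```

```text
[0.36099227 0.24409952 0.00987634] 152.52452934855435 [0.19534449 0.93184806 1.16720322]
```

View pics/w6.png

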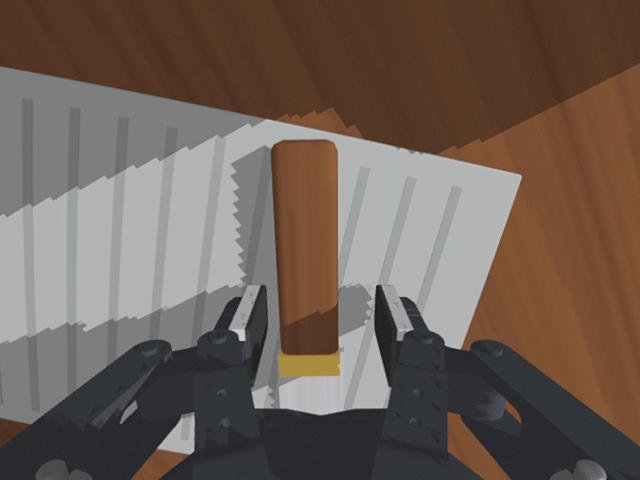

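Wrist view: the knife handle (columns 272–338, ferrule at row 365) lies between the pads. I'll go down 4 mm, move 3 mm towards the handle and grip.

Call:
{"method": "jog_arm", "body": {
  "commands": [0.05,-0.06,0.07,0,0,0.1,45,0,0,0,0,0,0,0,0,0,0,0,0,0,0,0,0,0,0,0,0,0,0,0,0,0,0,0,0,0,0,-0.3,0,0,0,0,0,0,-0.6,0,0,0,0,0,0,-0.68,0,0,0,0,0,0,-0.68,0,0,0,0,0,0,-0.5,0,0,0,0]
}}

```text
t: 21.6
tool_pos: [0.3631, 0.2406, 0.1733]
tool_rot: [-1.618, 2.692, 0.0]
contact_force: [-0.2, -0.4, -0.9]
opening: 0.023
grip_force: 40.1
```

```bash
python3 - <<'E'
from h import *
P=TB-.032*YH-.005*XH
plan([(*P,.17,77.7,0,50),(*P,.06,77.7,0,30),(*P,.0215,77.7,0,13,1),(*P,.0215,77.7,36,13,2)])
E
```

```text
from [0.3631 0.2406 0.1733] th 152.0 tilt 0.06
end [ 0.533  -0.3433  0.0215] 77.7 nrows 24
[0.56,-0.54,0,0,0,1,0, 0.5,-0.6,0,0,0,1,0, 0.44,-0.64,0.01,0,0,1,0, 0.37,-0.69,0,0,0,1,0, 0.3,-0.72,0.01,0,0,1,0, 0.23,-0.74,0,0,0,1,0, 0.15,-0.76,0.01,0,0,1,0, 0.08,-0.78,0,0,0,1,0, 0,-0.78,0.01,0,0,0.99,0, -0.08,-0.78,0,0,0,1,0, -0.15,-0.76,0.01,0,0,0.99,0, -0.23,-0.75,0,0,0,1,0, -0.3,-0.72,0.01,0,0,0.99,0, 0,0,0.46,0,0,0,0, 0,0,0.46,0,0,0,0, 0,0,0.45,0,0,0,0, 0,0,0.46,0,0,0,0, 0,0,0.21,0,0,0,0, 0,0,0.22,0,0,0,0, 0,0,0.21,0,0,0,0]
[0,0,0,0,0,0,0, 0,0,0,0,0,0,36, 0,0,0,0,0,0,36, 0,0,0,0,0,0,36]
```

Call:
{"method": "jog_arm", "body": {
  "commands": [0.56,-0.54,0,0,0,1,0,0.5,-0.6,0,0,0,1,0,0.44,-0.64,0.01,0,0,1,0,0.37,-0.69,0,0,0,1,0,0.3,-0.72,0.01,0,0,1,0,0.23,-0.74,0,0,0,1,0,0.15,-0.76,0.01,0,0,1,0,0.08,-0.78,0,0,0,1,0,0,-0.78,0.01,0,0,0.99,0,-0.08,-0.78,0,0,0,1,0,-0.15,-0.76,0.01,0,0,0.99,0,-0.23,-0.75,0,0,0,1,0,-0.3,-0.72,0.01,0,0,0.99,0,0,0,0.46,0,0,0,0,0,0,0.46,0,0,0,0,0,0,0.45,0,0,0,0,0,0,0,0,0,0,0]
}}

```text
t: 23.72
tool_pos: [0.5308, -0.3416, 0.0822]
tool_rot: [-0.336, -3.117, -0.007]
contact_force: [-0.4, -0.9, -1.5]
opening: 0.0232
grip_force: 40.0
```

```bash
python3 - <<'E'
from h import *
P=TB-.032*YH-.005*XH
p,th,o=tstate();print(inbay(p,TB),o["opening"])
e=plan([(*P,.06,77.7,0,30),(*P,.0215,77.7,0,13,1),(*P,.0215,77.7,36,13,2),(*P,.10,77.7,36,30),(*P,.2,77.7,36,50)])
H=np.array([.45,.02,.32]);plan([(*H,138,60,55)],start=e)
im=eyes.get_image("wrist");W=cloud(im);save(im,"w7.png")
E
```

```text
[-0.00769225 -0.03088037] 0.023171141413353663
from [ 0.5308 -0.3416  0.0822] th 77.7 tilt 0.43
end [ 0.5329 -0.3433  0.1998] 77.7 nrows 13
[-0.04,-0.02,0.37,0,0,0,0, 0,0,0.21,0,0,0,0, 0,0,0.22,0,0,0,0, 0,0,0.21,0,0,0,0, 0,0,0,0,0,0,0, 0,0,0,0,0,0,36, 0,0,0,0,0,0,36, 0,0,0,0,0,0,36, 0,0,-0.44,0,0,0,36, 0,0,-0.43,0,0,0,36, 0,0,-0.44,0,0,0,36, 0,0,-0.83,0,0,0,36, 0,0,-0.83,0,0,0,36]
from [ 0.5329 -0.3433  0.1998] th 77.7 tilt None
end [0.4499 0.0202 0.3198] 138.0 nrows 11
[0.24,0.51,-0.18,0,0,-0.96,60, 0.19,0.53,-0.18,0,0,-0.96,60, 0.14,0.55,-0.18,0,0,-0.96,60, 0.08,0.56,-0.18,0,0,-0.96,60, 0.03,0.56,-0.18,0,0,-0.96,60, -0.02,0.56,-0.18,0,0,-0.95,60, -0.08,0.56,-0.18,0,0,-0.96,60, -0.13,0.55,-0.19,0,0,-0.95,60, -0.18,0.54,-0.18,0,0,-0.96,60, -0.23,0.52,-0.19,0,0,-0.95,60, -0.28,0.49,-0.18,0,0,-0.96,60]
```

View pics/w7.png

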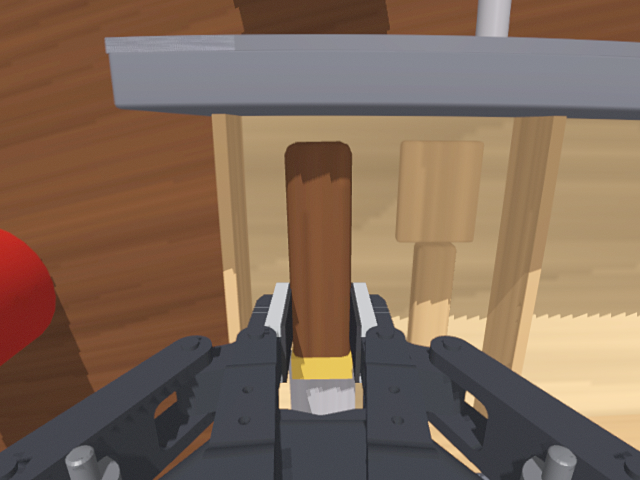

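Wrist view: the knife is held over the bay left of the spatula (handle at columns 287–352, spatula at 397–482), clear of both. Lowering and releasing.

Call:
{"method": "jog_arm", "body": {
  "commands": [0,0,0.37,0,0,0,0,0,0,0.21,0,0,0,0,0,0,0.21,0,0,0,0,0,0,0.21,0,0,0,0,0,0,0,0,0,0,0,0,0,0,0,0,0,36,0,0,0,0,0,0,36,0,0,-0.2,0,0,0,36,0,0,-0.44,0,0,0,36,0,0,-0.44,0,0,0,36,0,0,-0.83,0,0,0,36,0,0,-0.83,0,0,0,36]
}}

```text
t: 25.28
tool_pos: [0.5329, -0.3435, 0.1931]
tool_rot: [0.337, 3.123, -0.001]
contact_force: [0.7, -0.7, -0.2]
opening: 0.0362
grip_force: 0.0
```

Call:
{"method": "jog_arm", "body": {
  "commands": [0.24,0.51,-0.18,0,0,-0.96,60,0.19,0.53,-0.18,0,0,-0.96,60,0.14,0.55,-0.18,0,0,-0.96,60,0.08,0.56,-0.18,0,0,-0.96,60,0.03,0.56,-0.18,0,0,-0.96,60,-0.02,0.56,-0.18,0,0,-0.95,60,-0.08,0.56,-0.18,0,0,-0.96,60,-0.13,0.55,-0.19,0,0,-0.95,60,-0.18,0.54,-0.18,0,0,-0.96,60,-0.23,0.52,-0.19,0,0,-0.95,60,-0.28,0.49,-0.18,0,0,-0.96,60,0,0,0,0,0,0,60]
}}

```text
t: 26.78
tool_pos: [0.45, 0.0213, 0.3132]
tool_rot: [-1.281, 2.864, -0.004]
contact_force: [-0.4, -0.5, -0.8]
opening: 0.0599
grip_force: 0.0
```

```bash
python3 - <<'E'
from h import *
im=eyes.get_image("top");save(im,"t8.png");tools("top",im)
W=cloud(im);rgb=im["image"].astype(int);x,y,z=(W[...,i] for i in range(3))
# rack geometry: rail
RY=np.array([-.8,.6]);RX=np.array([.6,.8]);O=np.array([.5415,.345])
q=W[...,:2]-O;a=q@RX;b=q@RY
m=(abs(a)<.012)&(z>.205)&(z<.225)&(abs(b)<.17)
p=W[m][:,:2];
for _ in range(3):
    c,vt=pca(p);p=p[abs((p-c)@vt[1])<.006]
print("rail",len(p),c.round(4),np.degrees(np.arctan2(*vt[0][::-1])))
l=(p-c)@vt[0]; print((c+vt[0]*l.min()).round(4),(c+vt[0]*l.max()).round(4))
r,g,bl=rgb[...,0],rgb[...,1],rgb[...,2]
for k,nm,mm in((-135,"yel",(r>1.3*bl)&(g>1.25*bl)&(g>.7*r)),(-45,"blu",bl>1.25*r),(45,"red",(r>1.5*g)&(r>1.4*bl)),(135,"grn",(g>1.15*r)&(g>1.05*bl))):
    n=mm&(abs(b-k/1e3)<.03)&(a>-.075)&(a<-.015)&(z>.19)&(z<.228)
    h=n&(z>.211)
    print(nm,n.sum(),"a,b mean top",a[h].mean().round(4),b[h].mean().round(4),"range b",b[n].min().round(3),b[n].max().round(3),"a",a[n].min().round(3),a[n].max().round(3),"z",np.percentile(z[n],[5,50,95]).round(3))
    t=(abs(b-k/1e3)<.012)&(a<-.05)&(a>-.07)&(z>.215); print("  tip",t.sum(),(a[t].mean(),b[t].mean(),z[t].max()) if t.any() else "")
E
```

```text
top spatula 0.8 c [0.296 0.575] size [0.045 0.147] axis deg -8.4 z [0.009 0.013 0.018] [ 88 140 237]
top spatula 0.69 c [ 0.551 -0.278] size [0.043 0.148] axis deg -10.4 z [0.022 0.028 0.035] [219 190 150]
top palette_knife 0.7 c [ 0.539 -0.343] size [0.034 0.154] axis deg -12.5 z [0.019 0.029 0.037] [165 149 134]
rail 528 [0.5402 0.3446] 143.13828141306988
[0.6754 0.2433] [0.4059 0.4453]
yel 98 a,b mean top -0.0379 -0.135 range b -0.155 -0.116 a -0.067 -0.022 z [0.201 0.213 0.22 ]
  tip 9 (np.float64(-0.06300386989321248), np.float64(-0.13521984865485656), np.float64(0.2324464294950621))
blu 91 a,b mean top -0.0381 -0.0446 range b -0.065 -0.026 a -0.052 -0.025 z [0.197 0.213 0.22 ]
  tip 11 (np.float64(-0.05935417901949331), np.float64(-0.044775711523017174), np.float64(0.2305455132119114))
red 103 a,b mean top -0.0428 0.0454 range b 0.025 0.065 a -0.058 -0.028 z [0.201 0.213 0.22 ]
  tip 13 (np.float64(-0.059915453949436086), np.float64(0.045359032667307085), np.float64(0.23632982600608976))
grn 82 a,b mean top -0.0389 0.1351 range b 0.117 0.154 a -0.055 -0.025 z [0.204 0.214 0.221]
  tip 11 (np.float64(-0.06153113396040029), np.float64(0.13293760816899994), np.float64(0.2310488260167065))
```

```bash
cat >> h.py <<'E'
RXv=np.array([.5998,.8002]);RYv=np.array([-.8002,.5998]);RO=np.array([.5402,.3446])
TR=143.1
def cutter(b,u,v,a=-.0395,start=None,speed=55,zr=.175):
    C=RO+a*RXv+b*RYv; E=C-.075*RXv; P=CB+u*XH+v*YH
    print("C",C,"P",P)
    print("APPROACH"); s=plan([(*C,.30,TR,60,speed),(*C,.22,TR,60,40),(*C,zr,TR,60,23,2)],start=start)
    print("GRASP/OFF"); s=plan([(*C,zr,TR,0,20,4),(*C,zr+.021,TR,0,11,1),(*E,zr+.021,TR,0,20),(*E,.29,TR,0,40)],start=s)
    print("TRAVEL"); s=plan([(*P,.29,77.7,0,speed),(*P,.12,77.7,0,40,2)],start=s)
    print("LOWER"); s=plan([(*P,zr-.118+.004,77.7,0,15),(*P,zr-.118+.001,77.7,0,5,1),(*P,zr-.118+.001,77.7,55,5,2),(*P,.13,77.7,55,30),(*P,.30,77.7,60,50)],start=s)
E
python3 - <<'E'
from h import *
cutter(-.135,.035,-.043)
E
```

```text
C [0.6245349 0.2320191] P [ 0.60507525 -0.201316  ]
APPROACH
from [0.4499 0.0195 0.3108] th 138.0 tilt 0.04
end [0.6243 0.2319 0.1752] 143.1 nrows 12
[-0.76,0.04,0.03,0,0,-0.15,60, -0.76,0.02,0.03,0,0,-0.15,60, -0.77,0.01,0.03,0,0,-0.15,60, -0.76,0,0.03,0,0,-0.15,60, -0.77,-0.01,0.03,0,0,-0.15,60, -0.76,-0.02,0.03,0,0,-0.15,60, 0,0,0.67,0,0,0,60, 0,0,0.66,0,0,0,60, 0,0,0.38,0,0,0,60, 0,0,0.37,0,0,0,60, 0,0,0,0,0,0,60, 0,0,0,0,0,0,60]
GRASP/OFF
from [0.6243 0.2319 0.1752] th 143.1 tilt None
end [0.5793 0.1719 0.2898] 143.1 nrows 15
[0,0,0,0,0,0,0, 0,0,0,0,0,0,0, 0,0,0,0,0,0,0, 0,0,0,0,0,0,0, 0,0,0,0,0,0,0, 0,0,-0.17,0,0,0,0, 0,0,-0.18,0,0,0,0, 0,0,0,0,0,0,0, 0.31,0,0,0,0,0,0, 0.31,0,0,0,0,0,0, 0.31,0,0,0,0,0,0, 0.32,0,0,0,0,0,0, 0,0,-0.52,0,0,0,0, 0,0,-0.52,0,0,0,0, 0,0,-0.52,0,0,0,0]
TRAVEL
from [0.5793 0.1719 0.2898] th 143.1 tilt None
end [ 0.6051 -0.2013  0.12  ] 77.7 nrows 19
[0.39,-0.34,0,0,0,0.95,0, 0.36,-0.38,0,0,0,0.95,0, 0.32,-0.41,0,0,0,0.95,0, 0.28,-0.44,0,0,0,0.95,0, 0.24,-0.46,0,0,0,0.95,0, 0.2,-0.48,0,0,0,0.95,0, 0.15,-0.5,0,0,0,0.95,0, 0.1,-0.51,0,0,0,0.95,0, 0.05,-0.52,0,0,0,0.95,0, 0,-0.52,0,0,0,0.96,0, -0.05,-0.51,0,0,0,0.95,0, -0.09,-0.51,0,0,0,0.96,0, 0,0,0.57,0,0,0,0, 0,0,0.56,0,0,0,0, 0,0,0.57,0,0,0,0, 0,0,0.56,0,0,0,0, 0,0,0.57,0,0,0,0, 0,0,0,0,0,0,0, 0,0,0,0,0,0,0]
LOWER
from [ 0.6051 -0.2013  0.12  ] th 77.7 tilt None
end [ 0.6051 -0.2013  0.3   ] 77.7 nrows 16
[0,0,0.25,0,0,0,0, 0,0,0.24,0,0,0,0, 0,0,0.25,0,0,0,0, 0,0,0.24,0,0,0,0, 0,0,0.05,0,0,0,0, 0,0,0,0,0,0,0, 0,0,0,0,0,0,55, 0,0,0,0,0,0,55, 0,0,0,0,0,0,55, 0,0,-0.4,0,0,0,55, 0,0,-0.4,0,0,0,55, 0,0,-0.4,0,0,0,55, 0,0,-0.71,0,0,0,60, 0,0,-0.71,0,0,0,60, 0,0,-0.71,0,0,0,60, 0,0,-0.7,0,0,0,60]
```

Call:
{"method": "jog_arm", "body": {
  "commands": [-0.76,0.04,0.03,0,0,-0.15,60,-0.76,0.02,0.03,0,0,-0.15,60,-0.77,0.01,0.03,0,0,-0.15,60,-0.76,0,0.03,0,0,-0.15,60,-0.77,-0.01,0.03,0,0,-0.15,60,-0.76,-0.02,0.03,0,0,-0.15,60,0,0,0.66,0,0,0,60,0,0,0.5,0,0,0,60,0,0,0,0,0,0,60,0,0,0,0,0,0,60]
}}

```text
t: 28.18
tool_pos: [0.6249, 0.2319, 0.2313]
tool_rot: [-1.404, 2.809, -0.001]
contact_force: [-0.1, -0.2, 1.2]
opening: 0.0598
grip_force: 0.0
```

```bash
python3 - <<'E'
from h import *
C=RO-.0395*RXv-.135*RYv
plan([(*C,.175,TR,60,23,2)])
save(eyes.get_image("wrist"),"w9.png")
E
```

```text
from [0.6249 0.2319 0.2313] th 143.1 tilt 0.07
end [0.6245 0.2322 0.1749] 143.1 nrows 5
[0,0,0.31,0,0,0,60, 0,0,0.31,0,0,0,60, 0,0.01,0.32,0,0,0,60, 0,0,0,0,0,0,60, 0,0,0,0,0,0,60]
```

View pics/w9.png

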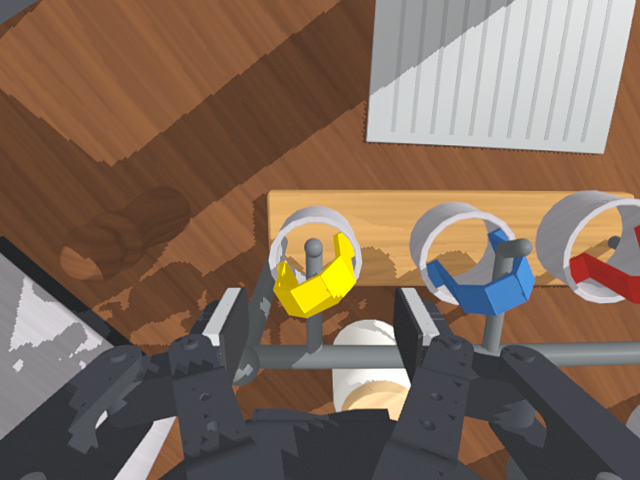

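Wrist view: the yellow strap (about 275–355, 235–315) hangs on its hook between the open pads (225 and 410), yawed slightly. Closing the pads should square it. Descend and grip.

Call:
{"method": "jog_arm", "body": {
  "commands": [0,0,0.31,0,0,0,60,0,0,0.31,0,0,0,60,0,0,0.32,0,0,0,60,0,0,0,0,0,0,60,0,0,0,0,0,0,0,0,0,0,0,0,0,0,0,0,0,0,0,0,0,0,0,0,0,0,0,0],
  "newtons": 30
}}

```text
t: 29.22
tool_pos: [0.6247, 0.2327, 0.1745]
tool_rot: [-1.405, 2.808, -0.001]
contact_force: [0.3, -0.7, 0.4]
opening: 0.0395
grip_force: 30.2
```

```bash
python3 - <<'E'
from h import *
p,th,o=tstate();print(p,th,o["contact_force"],o["opening"],o["grip_force"])
save(eyes.get_image("wrist"),"w10.png")
E
```

```text
[0.62466147 0.23265668 0.17451008] 143.17782157973625 [ 0.32552071 -0.70944413  0.41343582] 0.039491221072678453 30.170253528049216
```

View pics/w10.png

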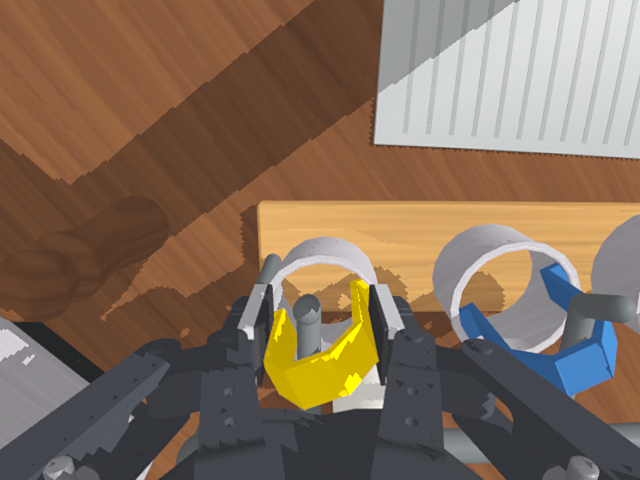

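```bash
cat >> h.py <<'E'
def hsvmask(rgb,nm):
    h=cv2.cvtColor(rgb,cv2.COLOR_RGB2HSV);H,S,V=h[...,0],h[...,1],h[...,2];s=(S>150)&(V>60)
    return s&{"yel":(H>=24)&(H<36),"blu":(H>95)&(H<125),"red":(H<8)|(H>172),"grn":(H>40)&(H<92)}[nm]
def strap(nm,k,n="wrist"):
    im=eyes.get_image(n);W=cloud(im);q=W[...,:2]-RO;a=q@RXv;b=q@RYv;z=W[...,2]
    m=hsvmask(im["image"],nm)&(abs(b-k)<.035)&(a<-.005)&(a>-.08)&(z>.15)&(z<.24)
    p=W[m]
    o=[nm,len(p)]
    for lo,hi in((.15,.24),(.17,.203),(.208,.24)):
        s=p[(p[:,2]>lo)&(p[:,2]<hi)]
        if len(s)<20: continue
        (c,sz,an)=cv2.minAreaRect(s[:,:2].astype(np.float32))
        cc,vt=pca(s[:,:2]); 
        o.append((lo,len(s),np.degrees(np.arctan2(*vt[0][::-1])).round(1)%180,[float(((cc-RO)@RXv).round(4)),float(((cc-RO)@RYv).round(4))],float(s[:,2].max().round(4)),np.round(sz,3).tolist()))
    print(*o,sep="\n  ")
    return p
E
python3 - <<'E'
from h import *
for c,k in(("yel",-.135),("blu",-.045)): strap(c,k)
E
```

```text
yel
  7129
  (0.15, 7129, np.float64(167.5), [-0.0364, -0.1346], 0.2206, [0.022, 0.044])
  (0.17, 1862, np.float64(169.6), [-0.0358, -0.1374], 0.2029, [0.018, 0.043])
  (0.208, 4840, np.float64(164.7), [-0.0365, -0.1336], 0.2206, [0.022, 0.037])
blu
  5491
  (0.15, 5491, np.float64(169.9), [-0.0391, -0.0507], 0.219, [0.018, 0.05])
  (0.17, 1491, np.float64(171.2), [-0.0405, -0.0511], 0.203, [0.017, 0.05])
  (0.208, 3521, np.float64(163.7), [-0.0386, -0.0504], 0.219, [0.018, 0.033])
```

```bash
cat >> h.py <<'E'
def rect(nm,k,n="wrist"):
    p=strap(nm,k,n)
    for lo in(.15,.203):
        (c,sz,an)=cv2.minAreaRect(p[p[:,2]>lo][:,:2].astype(np.float32)); bx=cv2.boxPoints((c,sz,an));e=max([bx[1]-bx[0],bx[2]-bx[1]],key=np.linalg.norm)
        print("   RECT",np.degrees(np.arctan2(e[1],e[0]))%180,((np.array(c)-RO)@RXv).round(4),((np.array(c)-RO)@RYv).round(4),np.round(sz,3))
E
python3 - <<'E'
from h import *
for c,k in(("yel",-.135),("blu",-.045)): rect(c,k)
print(ctrl.get_obs()["q"])
E
```

```text
yel
  7121
  (0.15, 7121, np.float64(167.4), [-0.0364, -0.1346], 0.2205, [0.021, 0.044])
  (0.17, 1853, np.float64(169.5), [-0.0358, -0.1374], 0.203, [0.018, 0.044])
  (0.208, 4808, np.float64(164.6), [-0.0365, -0.1337], 0.2205, [0.021, 0.037])
   RECT 169.66302 -0.0343 -0.1332 [0.021 0.044]
   RECT 167.55493 -0.0331 -0.1351 [0.021 0.039]
blu
  5495
  (0.15, 5495, np.float64(169.8), [-0.0391, -0.0507], 0.2337, [0.035, 0.049])
  (0.17, 1500, np.float64(171.4), [-0.0403, -0.0513], 0.2029, [0.017, 0.05])
  (0.208, 3516, np.float64(163.6), [-0.0386, -0.0504], 0.2337, [0.025, 0.048])
   RECT 160.71747 -0.0422 -0.0507 [0.035 0.049]
   RECT 142.63583 -0.0385 -0.0542 [0.025 0.051]
[ 2.45033831e-01  1.86345783e-01  1.56411346e+00 -2.94762776e-05
  1.38967483e+00 -2.25395953e+00]
```

Call:
{"method": "jog_arm", "body": {
  "commands": [0,0,0,0,0,0,58,0,0,0,0,0,0,58,0,0,0,0,0,-1,58,0,0,0,0,0,-1,58,0,0,0,0,0,-1,58,0,0,0,0,0,-0.6,58,0,0,0,0,0,0,58,0,0,0,0,0,0,58]
}}

```text
t: 30.48
tool_pos: [0.624, 0.2326, 0.1735]
tool_rot: [1.885, -2.513, -0.0]
contact_force: [-0.2, 0.2, -0.1]
opening: 0.0579
grip_force: 0.0
```

```bash
python3 - <<'E'
from h import *
p,th,o=tstate();print(p,th,o["contact_force"],o["opening"])
rect("yel",-.135)
save(eyes.get_image("wrist"),"w11.png")
E
```

```text
[0.62395226 0.23261213 0.17346299] 163.76560268196374 [-0.18622227  0.24649167 -0.12622778] 0.05786574778518456
yel
  6480
  (0.15, 6480, np.float64(162.4), [-0.0365, -0.1379], 0.2189, [0.018, 0.046])
  (0.17, 1245, np.float64(163.2), [-0.039, -0.1394], 0.203, [0.016, 0.046])
  (0.208, 4419, np.float64(162.1), [-0.0357, -0.1374], 0.2189, [0.018, 0.034])
   RECT 163.64859 -0.0349 -0.1369 [0.018 0.046]
   RECT 162.5951 -0.0345 -0.1372 [0.018 0.038]
```

View pics/w11.png

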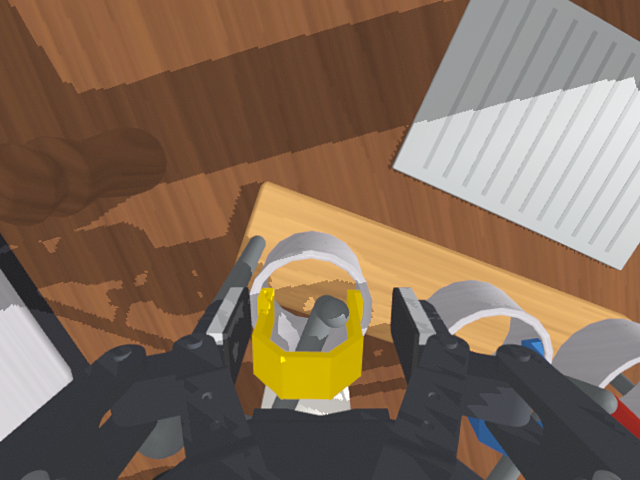

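The strap is now squared between the pads (legs at columns 265 and 355). Grip, lift and take it off the hook along the hook's axis.

Call:
{"method": "jog_arm", "body": {
  "commands": [0,0,0,0,0,0,0,0,0,0,0,0,0,0,0,0,0,0,0,0,0,0,0,0,0,0,0,0,0,0,-0.18,0,0,0,0,0,0,-0.18,0,0,0,0,0,0,0,0,0,0,0]
}}

```text
t: 31.45
tool_pos: [0.6244, 0.2331, 0.1968]
tool_rot: [-1.886, 2.51, -0.0]
contact_force: [0.5, 0.1, -1.5]
opening: 0.0387
grip_force: 29.5
```

```bash
python3 - <<'E'
from h import *
p,th,o=tstate();print(p,th,o["contact_force"],o["opening"],o["grip_force"])
E=p[:2]-.078*RXv;P=CB+.035*XH-.043*YH
s=plan([(*E,p[2],th,0,20),(*E,.29,th,0,40)])
s=plan([(*P,.29,77.7,0,55),(*P,.12,77.7,0,40,2)],start=s)
E
```

```text
[0.62442879 0.2330911  0.19682762] 163.83163841071072 [ 0.5364919   0.07529954 -1.47169083] 0.038739810141319116 29.453480684715032
from [0.6244 0.2331 0.1968] th 163.8 tilt 0.1
end [0.5775 0.1705 0.2898] 163.8 nrows 7
[0.3,0.11,0,0,0,0,0, 0.31,0.12,0,0,0,0,0, 0.3,0.11,0,0,0,0,0, 0.31,0.12,0,0,0,0,0, 0,0,-0.52,0,0,0,0, 0,0,-0.52,0,0,0,0, 0,0,-0.51,0,0,0,0]
from [0.5775 0.1705 0.2898] th 163.8 tilt None
end [ 0.605  -0.2015  0.12  ] 77.7 nrows 23
[0.36,-0.14,0,0,0,0.94,0, 0.35,-0.17,0,0,0,0.94,0, 0.33,-0.2,0,0,0,0.94,0, 0.31,-0.23,0,0,0,0.94,0, 0.29,-0.26,0,0,0,0.94,0, 0.26,-0.29,0,0,0,0.94,0, 0.24,-0.31,0,0,0,0.94,0, 0.21,-0.33,0,0,0,0.94,0, 0.17,-0.35,0,0,0,0.94,0, 0.14,-0.36,0,0,0,0.94,0, 0.11,-0.37,0,0,0,0.94,0, 0.07,-0.38,0,0,0,0.94,0, 0.03,-0.39,0,0,0,0.94,0, 0,-0.39,0,0,0,0.94,0, -0.04,-0.39,0,0,0,0.94,0, -0.07,-0.38,0,0,0,0.93,0, 0,0,0.57,0,0,0,0, 0,0,0.57,0,0,0,0, 0,0,0.56,0,0,0,0, 0,0,0.57,0,0,0,0]
[0,0,0.56,0,0,0,0, 0,0,0,0,0,0,0, 0,0,0,0,0,0,0]
```

Call:
{"method": "jog_arm", "body": {
  "commands": [0.3,0.11,0,0,0,0,0,0.31,0.12,0,0,0,0,0,0.3,0.11,0,0,0,0,0,0.31,0.12,0,0,0,0,0,0,0,-0.52,0,0,0,0,0,0,-0.52,0,0,0,0,0,0,-0.51,0,0,0,0]
}}

```text
t: 32.33
tool_pos: [0.5767, 0.1701, 0.2889]
tool_rot: [1.886, -2.511, -0.001]
contact_force: [-0.1, -0.2, -1.6]
opening: 0.038
grip_force: 30.1
```

Call:
{"method": "jog_arm", "body": {
  "commands": [0.36,-0.14,0,0,0,0.94,0,0.35,-0.17,0,0,0,0.94,0,0.33,-0.2,0,0,0,0.94,0,0.31,-0.23,0,0,0,0.94,0,0.29,-0.26,0,0,0,0.94,0,0.26,-0.29,0,0,0,0.94,0,0.24,-0.31,0,0,0,0.94,0,0.21,-0.33,0,0,0,0.94,0,0.17,-0.35,0,0,0,0.94,0,0.14,-0.36,0,0,0,0.94,0,0.11,-0.37,0,0,0,0.94,0,0.07,-0.38,0,0,0,0.94,0,0.03,-0.39,0,0,0,0.94,0,0,-0.39,0,0,0,0.94,0,-0.04,-0.39,0,0,0,0.94,0,-0.07,-0.38,0,0,0,0.93,0,0,0,0.57,0,0,0,0,0,0,0.57,0,0,0,0,0,0,0.4,0,0,0,0,0,0,0,0,0,0,0]
}}

```text
t: 34.83
tool_pos: [0.6027, -0.201, 0.1925]
tool_rot: [-0.336, -3.117, -0.004]
contact_force: [-0.1, -0.0, -0.5]
opening: 0.0379
grip_force: 30.1
```

```bash
python3 - <<'E'
from h import *
p,th,o=tstate();print(p,th,o["contact_force"],o["opening"],o["grip_force"]);print(inbay(p,CB))
P=CB+.035*XH-.043*YH; zr=.175
plan([(*P,.08,77.7,0,30),(*P,zr-.118+.001,77.7,0,10,2)])
save(eyes.get_image("wrist"),"w12.png")
E
```

```text
[ 0.60268793 -0.20099069  0.19250248] 77.69996797440278 [-0.10056841 -0.04284235 -0.48890067] 0.03788069777943019 30.108451819723996
[ 0.03259818 -0.04319073]
from [ 0.6027 -0.201   0.1925] th 77.7 tilt 0.38
end [ 0.605  -0.2015  0.0581] 77.7 nrows 9
[-0.01,0,0.47,0,0,0,0, -0.01,0,0.47,0,0,0,0, -0.01,0,0.47,0,0,0,0, -0.01,0,0.47,0,0,0,0, 0,0,0.12,0,0,0,0, 0,0,0.12,0,0,0,0, 0,0,0.12,0,0,0,0, 0,0,0,0,0,0,0, 0,0,0,0,0,0,0]
```

View pics/w12.png

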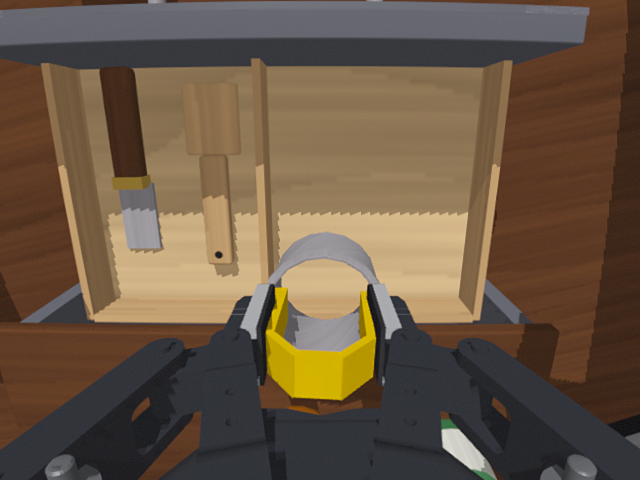

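Wrist view: the yellow cutter is held upright above the left-hand bay's rear, with knife and spatula lying properly in the right bay. Lowering.

Call:
{"method": "jog_arm", "body": {
  "commands": [-0.01,0,0.47,0,0,0,0,-0.01,0,0.47,0,0,0,0,-0.01,0,0.47,0,0,0,0,0,0,0.45,0,0,0,0,0,0,0.12,0,0,0,0,0,0,0.12,0,0,0,0,0,0,0.1,0,0,0,0,0,0,0,0,0,0,0]
}}

```text
t: 35.88
tool_pos: [0.6064, -0.2025, 0.0642]
tool_rot: [0.337, 3.123, -0.0]
contact_force: [-0.0, 0.4, -1.3]
opening: 0.038
grip_force: 30.1
```

```bash
python3 - <<'E'
from h import *
p,th,o=tstate();print(p,th,o["contact_force"],o["opening"]);print(inbay(p,CB))
E
```

```text
[ 0.60642421 -0.20249002  0.06423018] 77.6911357643298 [-0.0106806   0.35076073 -1.3433171 ] 0.03795145789945316
[ 0.0365681  -0.04385971]
```

Call:
{"method": "jog_arm", "body": {
  "commands": [0,0,0.05,0,0,0,0,0,0,0.05,0,0,0,0,0,0,0.03,0,0,0,0,0,0,0,0,0,0,0]
}}

```text
t: 36.38
tool_pos: [0.6066, -0.2025, 0.0566]
tool_rot: [0.337, 3.123, -0.0]
contact_force: [0.4, 0.9, 1.6]
opening: 0.0385
grip_force: 29.6
```

```bash
python3 - <<'E'
from h import *
p,th,o=tstate()
C=RO-.039*RXv-.046*RYv
s=plan([(*p[:2],p[2],th,52,5,1),(*p[:2],.09,th,52,17),(*p[:2],.29,th,60,50)])
plan([(*C,.29,155,60,55),(*C,.235,155,60,30,3)],start=s)
E
```

```text
from [ 0.6066 -0.2025  0.0566] th 77.7 tilt 0.04
end [ 0.6066 -0.2025  0.29  ] 77.7 nrows 8
[0,0,0,0,0,0,52, 0,0,0,0,0,0,52, 0,0,-0.28,0,0,0,52, 0,0,-0.28,0,0,0,52, 0,0,-0.83,0,0,0,60, 0,0,-0.83,0,0,0,60, 0,0,-0.83,0,0,0,60, 0,0,-0.84,0,0,0,60]
from [ 0.6066 -0.2025  0.29  ] th 77.7 tilt None
end [0.5534 0.2857 0.2348] 155.0 nrows 19
[0.19,0.55,0,0,0,-0.96,60, 0.13,0.57,0,0,0,-0.96,60, 0.08,0.58,0,0,0,-0.96,60, 0.02,0.58,0,0,0,-0.96,60, -0.04,0.58,0,0,0,-0.97,60, -0.09,0.58,0,0,0,-0.96,60, -0.15,0.57,0,0,0,-0.97,60, -0.2,0.55,0,0,0,-0.96,60, -0.25,0.53,0,0,0,-0.97,60, -0.3,0.5,0,0,0,-0.96,60, -0.35,0.47,0,0,0,-0.97,60, -0.4,0.43,0,0,0,-0.96,60, -0.43,0.39,0,0,0,-0.97,60, -0.47,0.35,0,0,0,-0.96,60, 0,0,0.46,0,0,0,60, 0,0,0.46,0,0,0,60, 0,0,0,0,0,0,60, 0,0,0,0,0,0,60, 0,0,0,0,0,0,60]
```

Call:
{"method": "jog_arm", "body": {
  "commands": [0,0,0,0,0,0,52,0,0,0,0,0,0,52,0,0,0,0,0,0,52,0,0,-0.28,0,0,0,52,0,0,-0.28,0,0,0,52,0,0,-0.83,0,0,0,60,0,0,-0.83,0,0,0,60,0,0,-0.83,0,0,0,60,0,0,-0.84,0,0,0,60]
}}

```text
t: 37.5
tool_pos: [0.6062, -0.2024, 0.2933]
tool_rot: [0.337, 3.121, -0.001]
contact_force: [-0.4, 0.1, -0.2]
opening: 0.0602
grip_force: 0.0
```

Call:
{"method": "jog_arm", "body": {
  "commands": [0.19,0.55,0,0,0,-0.96,60,0.13,0.57,0,0,0,-0.96,60,0.08,0.58,0,0,0,-0.96,60,0.02,0.58,0,0,0,-0.96,60,-0.04,0.58,0,0,0,-0.97,60,-0.09,0.58,0,0,0,-0.96,60,-0.15,0.57,0,0,0,-0.97,60,-0.2,0.55,0,0,0,-0.96,60,-0.25,0.53,0,0,0,-0.97,60,-0.3,0.5,0,0,0,-0.96,60,-0.35,0.47,0,0,0,-0.97,60,-0.4,0.43,0,0,0,-0.96,60,-0.43,0.39,0,0,0,-0.97,60,-0.47,0.35,0,0,0,-0.96,60,0,0,0.46,0,0,0,60,0,0,0.46,0,0,0,60,0,0,0,0,0,0,60,0,0,0,0,0,0,60,0,0,0,0,0,0,60]
}}

```text
t: 39.88
tool_pos: [0.5541, 0.286, 0.2368]
tool_rot: [-1.685, 2.647, -0.001]
contact_force: [0.3, -0.4, -0.2]
opening: 0.0599
grip_force: 0.0
```

```bash
python3 - <<'E'
from h import *
p,th,o=tstate();print(p,th)
rect("blu",-.045);rect("red",.045)
im=eyes.get_image("top");W=cloud(im);d=inbay(W,CB);z=W[...,2]
m=hsvmask(im["image"],"yel")&(abs(d[...,0])<.09)&(abs(d[...,1])<.09)&(z>.07); print("yel in bay",m.sum(),d[m].mean(0),np.percentile(z[m],[50,95]))
E
```

```text
[0.55406433 0.28596106 0.23677333] 154.97169503939134
blu
  3045
  (0.15, 3045, np.float64(168.9), [-0.0389, -0.0481], 0.2191, [0.017, 0.05])
  (0.17, 548, np.float64(168.0), [-0.0407, -0.0504], 0.2027, [0.016, 0.049])
  (0.208, 2068, np.float64(170.8), [-0.038, -0.0483], 0.2191, [0.017, 0.034])
   RECT 171.63275 -0.037 -0.049 [0.017 0.05 ]
   RECT 171.49512 -0.0371 -0.0489 [0.017 0.038]
red
  3426
  (0.15, 3426, np.float64(173.5), [-0.0403, 0.0367], 0.2191, [0.018, 0.058])
  (0.17, 939, np.float64(175.1), [-0.0411, 0.0346], 0.203, [0.016, 0.058])
  (0.208, 1926, np.float64(170.9), [-0.0405, 0.0388], 0.2191, [0.018, 0.034])
   RECT 171.97192 -0.041 0.0411 [0.018 0.058]
   RECT 172.18565 -0.041 0.0412 [0.018 0.039]<stdin>:5: RuntimeWarning: Mean of empty slice.
  ret = um.true_divide(
Traceback (most recent call last):
IndexError: index -1 is out of bounds for axis 0 with size 0
```

```bash
cat >> h.py <<'E'
def bayheight():
    im=eyes.get_image("top");W=cloud(im);d=inbay(W,CB);z=W[...,2];rgb=im["image"]
    m=(d[...,0]>-.088)&(d[...,0]<.085)&(abs(d[...,1])<.083)&(z>.08)&(z<.11)
    n,l,st,ce=cv2.connectedComponentsWithStats(m.astype(np.uint8))
    for i in range(1,n):
        if st[i,4]>8: q=l==i;print("strap top in bay",st[i,4],d[q].mean(0).round(3),"z",np.percentile(z[q],[50,90]).round(3),rgb[q].mean(0).astype(int))
    return im
E
python3 - <<'E'
from h import *
bayheight()
p,th,o=tstate()
C=RO-.0388*RXv-.0475*RYv
t=170.5
s=plan([(*C,.228,t,58,20,1),(*C,.1745,t,58,25,2),(*C,.1745,t,0,25,4),(*C,.1955,t,0,11,2)])
E=C-.078*RXv;P=CB+.035*XH+.043*YH
s=plan([(*E,.1955,t,0,20),(*E,.29,t,0,40),(*P,.29,77.7,0,55)],start=s)
E
```

```text
strap top in bay 77 [ 0.039 -0.042] z [0.094 0.099] [246 239 140]
from [0.5535 0.2858 0.2352] th 155.0 tilt 0.07
end [0.5552 0.2852 0.1956] 170.5 nrows 18
[0,-0.01,0.04,0,0,-0.9,58, 0,-0.01,0.04,0,0,-0.91,58, 0,-0.01,0.04,0,0,-0.9,58, 0,0,0,0,0,0,58, 0,0,0.3,0,0,0,58, 0,0,0.3,0,0,0,58, 0,0,0.29,0,0,0,58, 0,0,0,0,0,0,58, 0,0,0,0,0,0,58, 0,0,0,0,0,0,0, 0,0,0,0,0,0,0, 0,0,0,0,0,0,0, 0,0,0,0,0,0,0, 0,0,0,0,0,0,0, 0,0,-0.17,0,0,0,0, 0,0,-0.18,0,0,0,0, 0,0,0,0,0,0,0, 0,0,0,0,0,0,0]
from [0.5552 0.2852 0.1956] th 170.5 tilt None
end [ 0.6234 -0.1172  0.2898] 257.7 nrows 23
[0.29,0.15,0,0,0,0,0, 0.29,0.15,0,0,0,0,0, 0.29,0.15,0,0,0,0,0, 0.29,0.15,0,0,0,0,0, 0,0,-0.52,0,0,0,0, 0,0,-0.53,0,0,0,0, 0,0,-0.52,0,0,0,0, 0.33,-0.18,0,0,0,-0.95,0, 0.34,-0.14,0,0,0,-0.95,0, 0.36,-0.11,0,0,0,-0.95,0, 0.37,-0.08,0,0,0,-0.95,0, 0.37,-0.04,0,0,0,-0.95,0, 0.37,-0.01,0,0,0,-0.95,0, 0.37,0.03,0,0,0,-0.95,0, 0.37,0.06,0,0,0,-0.95,0, 0.36,0.1,0,0,0,-0.95,0, 0.35,0.13,0,0,0,-0.95,0, 0.34,0.17,0,0,0,-0.95,0, 0.32,0.2,0,0,0,-0.95,0, 0.3,0.22,0,0,0,-0.95,0]
[0.27,0.25,0,0,0,-0.96,0, 0.25,0.28,0,0,0,-0.95,0, 0.22,0.3,0,0,0,-0.96,0]
```

Call:
{"method": "jog_arm", "body": {
  "commands": [0,-0.01,0.04,0,0,-0.9,58,0,-0.01,0.04,0,0,-0.91,58,0,-0.01,0.04,0,0,-0.9,58,0,0,0,0,0,0,58,0,0,0.3,0,0,0,58,0,0,0.3,0,0,0,58,0,0,0.29,0,0,0,58,0,0,0,0,0,0,58,0,0,0,0,0,0,58,0,0,0,0,0,0,0,0,0,0,0,0,0,0,0,0,0,0,0,0,0,0,0,0,0,0,0,0,0,0,0,0,0,0,0]
}}

```text
t: 41.82
tool_pos: [0.5557, 0.2853, 0.1749]
tool_rot: [-2.028, 2.396, -0.002]
contact_force: [3.1, -0.6, 4.2]
opening: 0.0374
grip_force: 34.0
```

```bash
python3 - <<'E'
from h import *
p,th,o=tstate();print(p,th,o["contact_force"],o["opening"],o["grip_force"])
C=p[:2];t=th
s=plan([(*C,p[2]+.022,t,0,11,1),(*(C-.078*RXv),p[2]+.022,t,0,20),(*(C-.078*RXv),.29,t,0,40)])
P=CB+.035*XH+.043*YH
s=plan([(*P,.29,85,0,55,0,1),(*P,.19,85,0,40,2)],start=s)
plan([(*P,.075,85,0,30),(*P,p[2]-.1175+.001,85,0,8,3)],start=s)
rect("blu",-.045)
E
```

```text
[0.55574843 0.28527808 0.17488441] 170.50483781508566 [ 3.09505008 -0.61632644  4.17178016] 0.03744004630104585 34.004219812341034
from [0.5557 0.2853 0.1749] th 170.5 tilt 0.15
end [0.5089 0.2232 0.2901] 170.5 nrows 10
[0,0,-0.18,0,0,0,0, 0,0,-0.19,0,0,0,0, 0,0,0,0,0,0,0, 0.29,0.15,0,0,0,0,0, 0.29,0.15,0,0,0,0,0, 0.29,0.15,0,0,0,0,0, 0.28,0.15,0,0,0,0,0, 0,0,-0.52,0,0,0,0, 0,0,-0.51,0,0,0,0, 0,0,-0.52,0,0,0,0]
from [0.5089 0.2232 0.2901] th 170.5 tilt None
end [ 0.6236 -0.1172  0.1899] 85.0 nrows 20
[0.35,-0.19,0,0,0,0.99,0, 0.33,-0.22,0,0,0,1,0, 0.31,-0.25,0,0,0,0.99,0, 0.28,-0.28,0,0,0,1,0, 0.25,-0.31,0,0,0,0.99,0, 0.22,-0.33,0,0,0,1,0, 0.19,-0.35,0,0,0,0.99,0, 0.15,-0.37,0,0,0,1,0, 0.11,-0.39,0,0,0,0.99,0, 0.07,-0.39,0,0,0,1,0, 0.03,-0.4,0,0,0,0.99,0, 0,-0.4,0,0,0,1,0, -0.05,-0.4,0,0,0,0.99,0, -0.08,-0.39,0,0,0,1,0, -0.13,-0.38,0,0,0,0.99,0, 0,0,0.56,0,0,0,0, 0,0,0.55,0,0,0,0, 0,0,0.56,0,0,0,0, 0,0,0,0,0,0,0, 0,0,0,0,0,0,0]
from [ 0.6236 -0.1172  0.1899] th 85.0 tilt None
end [ 0.6236 -0.1172  0.0585] 85.0 nrows 10
[0,0,0.48,0,0,0,0, 0,0,0.48,0,0,0,0, 0,0,0.48,0,0,0,0, 0,0,0.47,0,0,0,0, 0,0,0.09,0,0,0,0, 0,0,0.1,0,0,0,0, 0,0,0.09,0,0,0,0, 0,0,0,0,0,0,0, 0,0,0,0,0,0,0, 0,0,0,0,0,0,0]
blu
  5707
  (0.15, 5707, np.float64(168.1), [-0.0384, -0.0492], 0.2189, [0.017, 0.042])
  (0.17, 689, np.float64(173.6), [-0.038, -0.0582], 0.2029, [0.015, 0.039])
  (0.208, 4392, np.float64(169.9), [-0.0383, -0.0479], 0.2189, [0.017, 0.034])
   RECT 169.595 -0.0367 -0.0485 [0.017 0.042]
   RECT 169.59502 -0.0373 -0.0473 [0.017 0.038]
```

Call:
{"method": "jog_arm", "body": {
  "commands": [0,0,-0.18,0,0,0,0,0,0,-0.19,0,0,0,0,0,0,0,0,0,0,0,0.29,0.15,0,0,0,0,0,0.29,0.15,0,0,0,0,0,0.29,0.15,0,0,0,0,0,0.28,0.15,0,0,0,0,0,0,0,-0.52,0,0,0,0,0,0,-0.51,0,0,0,0,0,0,-0.52,0,0,0,0]
}}

```text
t: 43.12
tool_pos: [0.5073, 0.2229, 0.2892]
tool_rot: [2.029, -2.397, -0.001]
contact_force: [1.1, 0.4, -0.6]
opening: 0.0376
grip_force: 33.0
```

Call:
{"method": "jog_arm", "body": {
  "commands": [0.35,-0.19,0,0,0,0.99,0,0.33,-0.22,0,0,0,1,0,0.31,-0.25,0,0,0,0.99,0,0.28,-0.28,0,0,0,1,0,0.25,-0.31,0,0,0,0.99,0,0.22,-0.33,0,0,0,1,0,0.19,-0.35,0,0,0,0.99,0,0.15,-0.37,0,0,0,1,0,0.11,-0.39,0,0,0,0.99,0,0.07,-0.39,0,0,0,1,0,0.03,-0.4,0,0,0,0.99,0,0,-0.4,0,0,0,1,0,-0.05,-0.4,0,0,0,0.99,0,-0.08,-0.39,0,0,0,1,0,-0.13,-0.38,0,0,0,0.99,0,0,0,0.56,0,0,0,0,0,0,0.55,0,0,0,0,0,0,0.56,0,0,0,0,0,0,0,0,0,0,0,0,0,0,0,0,0,0]
}}

```text
t: 45.62
tool_pos: [0.6232, -0.1174, 0.1899]
tool_rot: [0.136, 3.137, -0.0]
contact_force: [-0.1, -0.2, -0.5]
opening: 0.0378
grip_force: 33.0
```

```bash
python3 - <<'E'
from h import *
p,th,o=tstate();print(p,th,o["contact_force"],o["opening"],o["grip_force"],inbay(p,CB))
P=CB+.035*XH+.043*YH
plan([(*P,.075,85,0,30),(*P,.0585,85,0,8,3)])
im=eyes.get_image("wrist");W=cloud(im);m=hsvmask(im["image"],"blu")&(W[...,2]<.26)
q=W[m]-p; q=q[(np.linalg.norm(q[:,:2],axis=1)<.04)&(abs(q[:,2])<.07)]; print(len(q),np.percentile(q,[2,50,98],axis=0).round(3))
E
```

```text
[ 0.6232419  -0.11735396  0.18993287] 85.03480378854525 [-0.09932442 -0.22794838 -0.50395023] 0.03775008093093302 32.97464072937146 [0.03486318 0.04290478]
from [ 0.6232 -0.1174  0.1899] th 85.0 tilt 0.07
end [ 0.6232 -0.1174  0.0585] 85.0 nrows 10
[0,0,0.48,0,0,0,0, 0,0,0.48,0,0,0,0, 0,0,0.48,0,0,0,0, 0,0,0.48,0,0,0.01,0, 0,0,0.09,0,0,0,0, 0,0,0.09,0,0,0,0, 0,0,0.09,0,0,0,0, 0,0,0,0,0,0,0, 0,0,0,0,0,0,0, 0,0,0,0,0,0,0]
6085 [[-0.008 -0.019 -0.002]
 [-0.001 -0.002  0.039]
 [ 0.01   0.017  0.043]]
```

Call:
{"method": "jog_arm", "body": {
  "commands": [0,0,0.48,0,0,0,0,0,0,0.48,0,0,0,0,0,0,0.48,0,0,0,0,0,0,0.48,0,0,0,0,0,0,0.09,0,0,0,0,0,0,0.09,0,0,0,0,0,0,0.09,0,0,0,0,0,0,0.02,0,0,0,0,0,0,0,0,0,0,0,0,0,0,0,0,0,0]
}}

```text
t: 46.92
tool_pos: [0.6237, -0.1176, 0.0575]
tool_rot: [0.136, 3.136, -0.001]
contact_force: [-0.4, 0.9, 4.0]
opening: 0.0379
grip_force: 33.0
```

```bash
python3 - <<'E'
from h import *
p,th,o=tstate();print(p,th,o["contact_force"])
C=RO-.040*RXv+.042*RYv
s=plan([(*p[:2],.09,th,50,17),(*p[:2],.29,th,60,50)])
plan([(*C,.29,167,60,55,0,1),(*C,.235,167,60,30,3)],start=s)
E
```

```text
[ 0.62367528 -0.11755316  0.05746035] 85.0299048903982 [-0.44415354  0.90470969  3.97881292]
from [ 0.6237 -0.1176  0.0575] th 85.0 tilt 0.13
end [ 0.6237 -0.1176  0.2903] 85.0 nrows 7
[0,0,-0.27,0,0,0,50, 0,0,-0.27,0,0,0,50, 0,0,-0.67,0,0,0,60, 0,0,-0.67,0,0,0,60, 0,0,-0.67,0,0,0,60, 0,0,-0.66,0,0,0,60, 0,0,-0.67,0,0,0,60]
from [ 0.6237 -0.1176  0.2903] th 85.0 tilt None
end [0.4826 0.3377 0.2351] 167.0 nrows 20
[0.2,0.49,0,0,0,-0.95,60, 0.15,0.51,0,0,0,-0.95,60, 0.1,0.52,0,0,0,-0.95,60, 0.05,0.53,0,0,0,-0.95,60, 0,0.53,0,0,0,-0.96,60, -0.05,0.53,0,0,0,-0.95,60, -0.09,0.52,0,0,0,-0.96,60, -0.14,0.51,0,0,0,-0.95,60, -0.19,0.49,0,0,0,-0.96,60, -0.24,0.47,0,0,0,-0.95,60, -0.28,0.45,0,0,0,-0.96,60, -0.33,0.42,0,0,0,-0.95,60, -0.36,0.38,0,0,0,-0.96,60, -0.4,0.35,0,0,0,-0.95,60, -0.43,0.31,0,0,0,-0.96,60, 0,0,0.46,0,0,0,60, 0,0,0.46,0,0,0,60, 0,0,0,0,0,0,60, 0,0,0,0,0,0,60, 0,0,0,0,0,0,60]
```

Contact of 4 N shows it is standing on the floor. Releasing and moving to the red cutter.

Call:
{"method": "jog_arm", "body": {
  "commands": [0,0,0,0,0,0,50,0,0,0,0,0,0,50,0,0,0,0,0,0,50,0,0,-0.27,0,0,0,50,0,0,-0.27,0,0,0,50,0,0,-0.67,0,0,0,60,0,0,-0.67,0,0,0,60,0,0,-0.67,0,0,0,60,0,0,-0.66,0,0,0,60,0,0,-0.67,0,0,0,60]
}}

```text
t: 48.18
tool_pos: [0.6227, -0.1173, 0.2923]
tool_rot: [0.136, 3.136, -0.001]
contact_force: [0.7, 0.3, -0.1]
opening: 0.0599
grip_force: 0.0
```

Call:
{"method": "jog_arm", "body": {
  "commands": [0.2,0.49,0,0,0,-0.95,60,0.15,0.51,0,0,0,-0.95,60,0.1,0.52,0,0,0,-0.95,60,0.05,0.53,0,0,0,-0.95,60,0,0.53,0,0,0,-0.96,60,-0.05,0.53,0,0,0,-0.95,60,-0.09,0.52,0,0,0,-0.96,60,-0.14,0.51,0,0,0,-0.95,60,-0.19,0.49,0,0,0,-0.96,60,-0.24,0.47,0,0,0,-0.95,60,-0.28,0.45,0,0,0,-0.96,60,-0.33,0.42,0,0,0,-0.95,60,-0.36,0.38,0,0,0,-0.96,60,-0.4,0.35,0,0,0,-0.95,60,-0.43,0.31,0,0,0,-0.96,60,0,0,0.46,0,0,0,60,0,0,0.46,0,0,0,60,0,0,0,0,0,0,60,0,0,0,0,0,0,60,0,0,0,0,0,0,60]
}}

```text
t: 50.68
tool_pos: [0.4826, 0.3383, 0.2361]
tool_rot: [-1.954, 2.456, -0.001]
contact_force: [-0.4, -0.9, -0.2]
opening: 0.06
grip_force: 0.0
```

```bash
python3 - <<'E'
from h import *
p,th,o=tstate();print(p,th)
rect("red",.045);rect("grn",.135)
bayheight()
E
```

```text
[0.48260684 0.338303   0.23608136] 167.0054789016491
red
  3416
  (0.15, 3416, np.float64(170.9), [-0.0424, 0.0408], 0.219, [0.017, 0.058])
  (0.17, 701, np.float64(170.6), [-0.044, 0.0394], 0.2029, [0.016, 0.058])
  (0.208, 2136, np.float64(171.5), [-0.0417, 0.0409], 0.219, [0.017, 0.034])
   RECT 171.71938 -0.041 0.0409 [0.017 0.058]
   RECT 171.7194 -0.0411 0.041 [0.017 0.038]
grn
  0
   RECT 0.0 -0.5998 0.2256 [0. 0.]
   RECT 0.0 -0.5998 0.2256 [0. 0.]
strap top in bay 76 [0.035 0.045] z [0.095 0.099] [103 140 200]
strap top in bay 73 [ 0.039 -0.042] z [0.095 0.101] [246 239 139]
```

```bash
python3 - <<'E'
from h import *
C=RO-.0413*RXv+.0411*RYv;t=171.5
s=plan([(*C,.23,t,58,20,1),(*C,.1745,t,58,25,2),(*C,.1745,t,0,25,4)])
s=plan([(*C,.1965,t,0,11,1),(*(C-.078*RXv),.1965,t,0,20),(*(C-.078*RXv),.29,t,0,40)],start=s)
P=CB-.048*XH-.043*YH
s=plan([(*P,.29,85,0,58,0,1),(*P,.19,85,0,40,2)],start=s)
E
```

```text
from [0.4822 0.3381 0.235 ] th 167.0 tilt 0.1
end [0.4824 0.3362 0.1744] 171.5 nrows 12
[0.03,-0.01,0.08,0,0,-0.78,58, 0,0,0,0,0,0,58, 0,0,0.31,0,0,0,58, 0,0,0.31,0,0,0,58, 0,0,0.31,0,0,0,58, 0,0,0,0,0,0,58, 0,0,0,0,0,0,58, 0,0,0,0,0,0,0, 0,0,0,0,0,0,0, 0,0,0,0,0,0,0, 0,0,0,0,0,0,0, 0,0,0,0,0,0,0]
from [0.4824 0.3362 0.1744] th 171.5 tilt None
end [0.436  0.274  0.2902] 171.5 nrows 11
[0,0,-0.12,0,0,0,0, 0,0,-0.12,0,0,0,0, 0,0,-0.13,0,0,0,0, 0,0,0,0,0,0,0, 0.29,0.15,0,0,0,0,0, 0.28,0.15,0,0,0,0,0, 0.29,0.16,0,0,0,0,0, 0.28,0.15,0,0,0,0,0, 0,0,-0.52,0,0,0,0, 0,0,-0.52,0,0,0,0, 0,0,-0.52,0,0,0,0]
from [0.436  0.274  0.2902] th 171.5 tilt None
end [ 0.5239 -0.1835  0.19  ] 85.0 nrows 21
[0.46,-0.16,0,0,0,0.94,0, 0.44,-0.2,0,0,0,0.94,0, 0.42,-0.24,0,0,0,0.94,0, 0.39,-0.28,0,0,0,0.94,0, 0.37,-0.32,0,0,0,0.94,0, 0.33,-0.35,0,0,0,0.94,0, 0.3,-0.38,0,0,0,0.95,0, 0.26,-0.41,0,0,0,0.94,0, 0.22,-0.43,0,0,0,0.95,0, 0.18,-0.45,0,0,0,0.94,0, 0.14,-0.47,0,0,0,0.95,0, 0.1,-0.48,0,0,0,0.94,0, 0.05,-0.48,0,0,0,0.95,0, 0,-0.49,0,0,0,0.94,0, -0.04,-0.48,0,0,0,0.95,0, -0.09,-0.48,0,0,0,0.94,0, 0,0,0.56,0,0,0,0, 0,0,0.55,0,0,0,0, 0,0,0.56,0,0,0,0, 0,0,0,0,0,0,0]
[0,0,0,0,0,0,0]
```

Call:
{"method": "jog_arm", "body": {
  "commands": [0.03,-0.01,0.08,0,0,-0.78,58,0,0,0,0,0,0,58,0,0,0.31,0,0,0,58,0,0,0.31,0,0,0,58,0,0,0.31,0,0,0,58,0,0,0,0,0,0,58,0,0,0,0,0,0,58,0,0,0,0,0,0,0,0,0,0,0,0,0,0,0,0,0,0,0,0,0,0,0,0,0,0,0,0,0,0,0,0,0,0,0]
}}

```text
t: 52.32
tool_pos: [0.4825, 0.3364, 0.1743]
tool_rot: [-2.049, 2.379, -0.001]
contact_force: [1.1, 0.3, 4.8]
opening: 0.0373
grip_force: 32.5
```

Call:
{"method": "jog_arm", "body": {
  "commands": [0,0,-0.12,0,0,0,0,0,0,-0.12,0,0,0,0,0,0,-0.13,0,0,0,0,0,0,0,0,0,0,0]
}}

```text
t: 52.82
tool_pos: [0.4823, 0.3363, 0.1963]
tool_rot: [-2.049, 2.379, -0.001]
contact_force: [-0.1, 0.8, -1.1]
opening: 0.0373
grip_force: 31.9
```

Call:
{"method": "jog_arm", "body": {
  "commands": [0.29,0.15,0,0,0,0,0,0.28,0.15,0,0,0,0,0,0.29,0.16,0,0,0,0,0,0.28,0.15,0,0,0,0,0,0,0,-0.52,0,0,0,0,0,0,-0.52,0,0,0,0,0,0,-0.52,0,0,0,0]
}}

```text
t: 53.7
tool_pos: [0.4353, 0.2737, 0.2895]
tool_rot: [2.05, -2.38, -0.0]
contact_force: [0.6, 1.3, -1.5]
opening: 0.0376
grip_force: 31.8
```

Call:
{"method": "jog_arm", "body": {
  "commands": [0.46,-0.16,0,0,0,0.94,0,0.44,-0.2,0,0,0,0.94,0,0.42,-0.24,0,0,0,0.94,0,0.39,-0.28,0,0,0,0.94,0,0.37,-0.32,0,0,0,0.94,0,0.33,-0.35,0,0,0,0.94,0,0.3,-0.38,0,0,0,0.95,0,0.26,-0.41,0,0,0,0.94,0,0.22,-0.43,0,0,0,0.95,0,0.18,-0.45,0,0,0,0.94,0,0.14,-0.47,0,0,0,0.95,0,0.1,-0.48,0,0,0,0.94,0,0.05,-0.48,0,0,0,0.95,0,0,-0.49,0,0,0,0.94,0,-0.04,-0.48,0,0,0,0.95,0,-0.09,-0.48,0,0,0,0.94,0,0,0,0.56,0,0,0,0,0,0,0.56,0,0,0,0,0,0,0,0,0,0,0,0,0,0,0,0,0,0]
}}

```text
t: 56.2
tool_pos: [0.524, -0.1838, 0.223]
tool_rot: [0.136, 3.137, -0.001]
contact_force: [-0.4, -0.2, -1.0]
opening: 0.0373
grip_force: 31.8
```

```bash
python3 - <<'E'
from h import *
p,th,o=tstate();print(p,th,o["contact_force"],o["opening"],inbay(p,CB))
P=CB-.048*XH-.043*YH
plan([(*P,.075,85,0,30),(*P,.0575,85,0,7,3)])
im=eyes.get_image("wrist");W=cloud(im);m=hsvmask(im["image"],"red")
q=W[m]-p; q=q[(np.linalg.norm(q[:,:2],axis=1)<.04)&(abs(q[:,2])<.07)]; print(len(q),np.percentile(q,[2,50,98],axis=0).round(3))
E
```

```text
[ 0.52404111 -0.18383552  0.22301398] 85.03443773785939 [-0.35304747 -0.21853121 -0.95701943] 0.037318795489084504 [-0.04789793 -0.04318351]
from [ 0.524  -0.1838  0.223 ] th 85.0 tilt 0.09
end [ 0.524  -0.1838  0.0574] 85.0 nrows 11
[0,0,0.49,0,0,0,0, 0,0,0.49,0,0,0,0, 0,0,0.5,0,0,0,0, 0,0,0.49,0,0,0,0, 0,0,0.5,0,0,0.01,0, 0,0,0.1,0,0,0,0, 0,0,0.09,0,0,0,0, 0,0,0.1,0,0,0,0, 0,0,0,0,0,0,0, 0,0,0,0,0,0,0, 0,0,0,0,0,0,0]
6333 [[-0.009 -0.019 -0.005]
 [-0.002 -0.001  0.039]
 [ 0.009  0.018  0.044]]
```

Call:
{"method": "jog_arm", "body": {
  "commands": [0,0,0.49,0,0,0,0,0,0,0.49,0,0,0,0,0,0,0.5,0,0,0,0,0,0,0.49,0,0,0,0,0,0,0.5,0,0,0,0,0,0,0.1,0,0,0,0,0,0,0.09,0,0,0,0,0,0,0.1,0,0,0,0,0,0,0,0,0,0,0,0,0,0,0,0,0,0]
}}

```text
t: 57.5
tool_pos: [0.5239, -0.1839, 0.0567]
tool_rot: [0.136, 3.138, -0.001]
contact_force: [0.6, -0.5, -0.6]
opening: 0.038
grip_force: 31.9
```

```bash
python3 - <<'E'
from h import *
p,th,o=tstate();print(p,th,o["contact_force"])
C=RO-.040*RXv+.132*RYv
s=plan([(*p[:2],.09,th,50,17),(*p[:2],.29,th,60,50)])
plan([(*C,.29,167,60,58,0,1),(*C,.235,167,60,30,3)],start=s)
E
```

```text
[ 0.52391197 -0.18386559  0.05671616] 85.02514865427946 [ 0.58016041 -0.5450872  -0.55058557]
from [ 0.5239 -0.1839  0.0567] th 85.0 tilt 0.06
end [ 0.5239 -0.1839  0.2901] 85.0 nrows 7
[0,0,-0.28,0,0,0,50, 0,0,-0.27,0,0,0,50, 0,0,-0.67,0,0,0,60, 0,0,-0.67,0,0,0,60, 0,0,-0.67,0,0,0,60, 0,0,-0.66,0,0,0,60, 0,0,-0.67,0,0,0,60]
from [ 0.5239 -0.1839  0.2901] th 85.0 tilt None
end [0.4105 0.3916 0.2349] 167.0 nrows 20
[0.18,0.63,0,0,0,-0.95,60, 0.12,0.64,0,0,0,-0.95,60, 0.06,0.65,0,0,0,-0.95,60, 0,0.65,0,0,0,-0.95,60, -0.06,0.65,0,0,0,-0.96,60, -0.13,0.64,0,0,0,-0.95,60, -0.19,0.62,0,0,0,-0.96,60, -0.24,0.6,0,0,0,-0.95,60, -0.3,0.58,0,0,0,-0.96,60, -0.36,0.55,0,0,0,-0.95,60, -0.41,0.51,0,0,0,-0.96,60, -0.45,0.47,0,0,0,-0.95,60, -0.49,0.42,0,0,0,-0.96,60, -0.54,0.38,0,0,0,-0.95,60, -0.56,0.32,0,0,0,-0.96,60, 0,0,0.46,0,0,0,60, 0,0,0.46,0,0,0,60, 0,0,0,0,0,0,60, 0,0,0,0,0,0,60, 0,0,0,0,0,0,60]
```

Call:
{"method": "jog_arm", "body": {
  "commands": [0,0,0.03,0,0,0,0,0,0,0,0,0,0,0,0,0,0,0,0,0,50,0,0,0,0,0,0,50,0,0,0,0,0,0,50,0,0,-0.27,0,0,0,50,0,0,-0.27,0,0,0,50,0,0,-0.67,0,0,0,60,0,0,-0.67,0,0,0,60,0,0,-0.67,0,0,0,60,0,0,-0.67,0,0,0,60,0,0,-0.67,0,0,0,60]
}}

```text
t: 59.0
tool_pos: [0.5235, -0.1836, 0.2909]
tool_rot: [0.136, 3.136, -0.002]
contact_force: [0.8, -0.0, 0.1]
opening: 0.0602
grip_force: 0.0
```

Call:
{"method": "jog_arm", "body": {
  "commands": [0.18,0.63,0,0,0,-0.95,60,0.12,0.64,0,0,0,-0.95,60,0.06,0.65,0,0,0,-0.95,60,0,0.65,0,0,0,-0.95,60,-0.06,0.65,0,0,0,-0.96,60,-0.13,0.64,0,0,0,-0.95,60,-0.19,0.62,0,0,0,-0.96,60,-0.24,0.6,0,0,0,-0.95,60,-0.3,0.58,0,0,0,-0.96,60,-0.36,0.55,0,0,0,-0.95,60,-0.41,0.51,0,0,0,-0.96,60,-0.45,0.47,0,0,0,-0.95,60,-0.49,0.42,0,0,0,-0.96,60,-0.54,0.38,0,0,0,-0.95,60,-0.56,0.32,0,0,0,-0.96,60,0,0,0.46,0,0,0,60,0,0,0.46,0,0,0,60,0,0,0,0,0,0,60,0,0,0,0,0,0,60,0,0,0,0,0,0,60]
}}

```text
t: 61.5
tool_pos: [0.4109, 0.3922, 0.2349]
tool_rot: [-1.954, 2.456, -0.0]
contact_force: [0.3, 0.3, 0.0]
opening: 0.0599
grip_force: 0.0
```

```bash
python3 - <<'E'
from h import *
p,th,o=tstate();print(p,th)
rect("grn",.135)
im=bayheight()
save(eyes.get_image("wrist"),"w13.png")
E
```

```text
[0.41092369 0.39222598 0.23485034] 167.0042759932478
grn
  0
   RECT 0.0 -0.5998 0.2256 [0. 0.]
   RECT 0.0 -0.5998 0.2256 [0. 0.]
strap top in bay 80 [0.036 0.045] z [0.094 0.1  ] [ 98 128 178]
strap top in bay 78 [ 0.039 -0.042] z [0.095 0.101] [245 238 139]
strap top in bay 79 [-0.049 -0.042] z [0.096 0.1  ] [221  88  82]
```

Three cutters are standing in place. The green mask found nothing, so I'll loosen its saturation limit.

```bash
sed -i 's/s=(S>150)&(V>60)/s=(S>(70 if nm=="grn" else 150))\&(V>40)/' h.py; python3 - <<'E'
from h import *
rect("grn",.135)
C=RO-.040*RXv+.134*RYv;t=170
s=plan([(*C,.23,t,58,20,1),(*C,.1745,t,58,25,2),(*C,.1745,t,0,25,4)])
E
```

```text
grn
  3249
  (0.15, 3249, np.float64(170.1), [-0.0395, 0.1308], 0.2191, [0.017, 0.054])
  (0.17, 576, np.float64(169.7), [-0.0412, 0.1283], 0.2026, [0.016, 0.054])
  (0.208, 2151, np.float64(171.6), [-0.0389, 0.131], 0.2191, [0.017, 0.034])
   RECT 171.46436 -0.0382 0.131 [0.017 0.054]
   RECT 171.25371 -0.0382 0.131 [0.017 0.038]
from [0.4104 0.3919 0.2334] th 167.0 tilt 0.07
end [0.4088 0.3929 0.1746] 170.0 nrows 12
[-0.01,0.03,0.06,0,0,-0.52,58, 0,0,0,0,0,0,58, 0,0,0.31,0,0,0,58, 0,0,0.31,0,0,0,58, 0,0,0.3,0,0,0,58, 0,0,0,0,0,0,58, 0,0,0,0,0,0,58, 0,0,0,0,0,0,0, 0,0,0,0,0,0,0, 0,0,0,0,0,0,0, 0,0,0,0,0,0,0, 0,0,0,0,0,0,0]
```

View pics/w13.png

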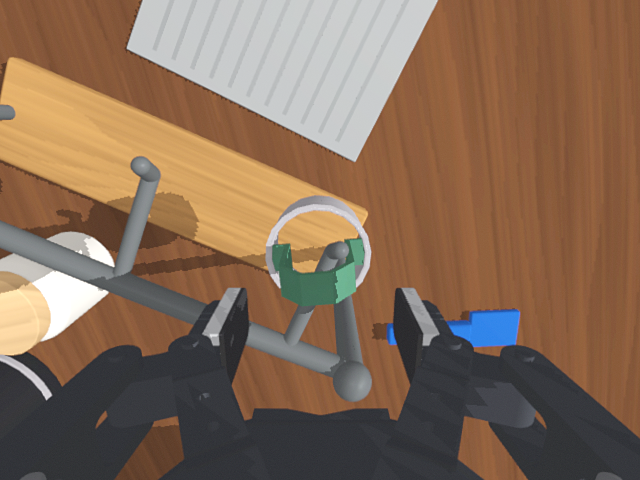

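Wrist view: green strap (columns 272–363, row 275) hangs square between the pads, with the rail passing bottom left. I'll use a narrower opening of 52 mm to stay clear of it.

```bash
python3 - <<'E'
from h import *
C=RO-.0392*RXv+.1312*RYv;t=171.3
s=plan([(*C,.23,t,52,20,1),(*C,.1745,t,52,25,2),(*C,.1745,t,0,25,4)])
s=plan([(*C,.1965,t,0,11,1)],start=s);s=plan([(*(C-.078*RXv),.1965,t,0,20),(*(C-.078*RXv),.29,t,0,40)],start=s)
P=CB-.048*XH+.043*YH
s=plan([(*P,.29,85,0,58,0,1),(*P,.223,85,0,40,2)],start=s)
E
```

```text
from [0.4104 0.3919 0.2334] th 167.0 tilt 0.07
end [0.4116 0.3917 0.1746] 171.3 nrows 12
[0,-0.02,0.06,0,0,-0.75,52, 0,0,0,0,0,0,52, 0,0,0.31,0,0,0,52, 0,0,0.31,0,0,0,52, 0,0,0.3,0,0,0,52, 0,0,0,0,0,0,52, 0,0,0,0,0,0,52, 0,0,0,0,0,0,0, 0,0,0,0,0,0,0, 0,0,0,0,0,0,0, 0,0,0,0,0,0,0, 0,0,0,0,0,0,0]
from [0.4116 0.3917 0.1746] th 171.3 tilt None
end [0.4116 0.3917 0.1968] 171.3 nrows 3
[0,0,-0.18,0,0,0,0, 0,0,-0.19,0,0,0,0, 0,0,0,0,0,0,0]
from [0.4116 0.3917 0.1968] th 171.3 tilt None
end [0.3651 0.3296 0.2898] 171.3 nrows 7
[0.29,0.15,0,0,0,0,0, 0.28,0.15,0,0,0,0,0, 0.29,0.16,0,0,0,0,0, 0.28,0.15,0,0,0,0,0, 0,0,-0.52,0,0,0,0, 0,0,-0.52,0,0,0,0, 0,0,-0.51,0,0,0,0]
from [0.3651 0.3296 0.2898] th 171.3 tilt None
end [ 0.542  -0.0997  0.2232] 85.0 nrows 20
[0.41,-0.25,0,0,0,0.94,0, 0.39,-0.29,0,0,0,0.94,0, 0.36,-0.32,0,0,0,0.94,0, 0.33,-0.36,0,0,0,0.94,0, 0.29,-0.38,0,0,0,0.94,0, 0.26,-0.41,0,0,0,0.94,0, 0.22,-0.43,0,0,0,0.94,0, 0.17,-0.45,0,0,0,0.94,0, 0.13,-0.47,0,0,0,0.94,0, 0.09,-0.48,0,0,0,0.94,0, 0.04,-0.48,0,0,0,0.94,0, 0,-0.48,0,0,0,0.94,0, -0.05,-0.48,0,0,0,0.95,0, -0.09,-0.48,0,0,0,0.94,0, -0.14,-0.46,0,0,0,0.95,0, -0.18,-0.45,0,0,0,0.94,0, 0,0,0.56,0,0,0,0, 0,0,0.55,0,0,0,0, 0,0,0,0,0,0,0, 0,0,0,0,0,0,0]
```

Call:
{"method": "jog_arm", "body": {
  "commands": [0,-0.02,0.06,0,0,-0.75,52,0,0,0,0,0,0,52,0,0,0.31,0,0,0,52,0,0,0.31,0,0,0,52,0,0,0.3,0,0,0,52,0,0,0,0,0,0,52,0,0,0,0,0,0,52,0,0,0,0,0,0,0,0,0,0,0,0,0,0,0,0,0,0,0,0,0,0,0,0,0,0,0,0,0,0,0,0,0,0,0]
}}

```text
t: 63.2
tool_pos: [0.4119, 0.3919, 0.1748]
tool_rot: [-2.045, 2.382, -0.0]
contact_force: [1.0, 0.1, 4.4]
opening: 0.0376
grip_force: 32.7
```

Call:
{"method": "jog_arm", "body": {
  "commands": [0,0,-0.18,0,0,0,0,0,0,-0.19,0,0,0,0,0,0,0,0,0,0,0,0,0,0,0,0,0,0]
}}

```text
t: 63.7
tool_pos: [0.4111, 0.3914, 0.1957]
tool_rot: [2.047, -2.383, -0.0]
contact_force: [-0.1, 0.2, -1.9]
opening: 0.0377
grip_force: 32.2
```

Call:
{"method": "jog_arm", "body": {
  "commands": [0.29,0.15,0,0,0,0,0,0.28,0.15,0,0,0,0,0,0.29,0.16,0,0,0,0,0,0.28,0.15,0,0,0,0,0,0,0,-0.52,0,0,0,0,0,0,-0.52,0,0,0,0,0,0,-0.51,0,0,0,0]
}}

```text
t: 64.58
tool_pos: [0.3644, 0.3292, 0.2892]
tool_rot: [2.046, -2.383, -0.0]
contact_force: [0.8, 0.7, 0.1]
opening: 0.0372
grip_force: 32.1
```

Call:
{"method": "jog_arm", "body": {
  "commands": [0.41,-0.25,0,0,0,0.94,0,0.39,-0.29,0,0,0,0.94,0,0.36,-0.32,0,0,0,0.94,0,0.33,-0.36,0,0,0,0.94,0,0.29,-0.38,0,0,0,0.94,0,0.26,-0.41,0,0,0,0.94,0,0.22,-0.43,0,0,0,0.94,0,0.17,-0.45,0,0,0,0.94,0,0.13,-0.47,0,0,0,0.94,0,0.09,-0.48,0,0,0,0.94,0,0.04,-0.48,0,0,0,0.94,0,0,-0.48,0,0,0,0.94,0,-0.05,-0.48,0,0,0,0.95,0,-0.09,-0.48,0,0,0,0.94,0,-0.14,-0.46,0,0,0,0.95,0,-0.18,-0.45,0,0,0,0.94,0,0,0,0.56,0,0,0,0,0,0,0.55,0,0,0,0,0,0,0,0,0,0,0,0,0,0,0,0,0,0]
}}

```text
t: 67.08
tool_pos: [0.5422, -0.0998, 0.2233]
tool_rot: [0.136, 3.138, -0.0]
contact_force: [0.9, 0.1, -0.9]
opening: 0.0377
grip_force: 32.1
```

```bash
python3 - <<'E'
from h import *
p,th,o=tstate();print(p,th,o["contact_force"],o["opening"],inbay(p,CB))
P=CB-.048*XH+.043*YH
plan([(*P,.075,85,0,30),(*P,.0565,85,0,7,2)])
im=eyes.get_image("wrist");W=cloud(im);m=hsvmask(im["image"],"grn")
q=W[m]-p; q=q[(np.linalg.norm(q[:,:2],axis=1)<.04)&(abs(q[:,2])<.07)]; print(len(q),np.percentile(q,[2,50,98],axis=0).round(3))
E
```

```text
[ 0.54217374 -0.09980669  0.22334247] 85.03664454189659 [ 0.89385166  0.05110994 -0.93855734] 0.03769223238406734 [-0.04808221  0.04277928]
from [ 0.5422 -0.0998  0.2233] th 85.0 tilt 0.06
end [ 0.5422 -0.0998  0.0565] 85.0 nrows 10
[0,0,0.49,0,0,0,0, 0,0,0.5,0,0,0,0, 0,0,0.49,0,0,0,0, 0,0,0.5,0,0,0,0, 0,0,0.49,0,0,0.01,0, 0,0,0.1,0,0,0,0, 0,0,0.11,0,0,0,0, 0,0,0.1,0,0,0,0, 0,0,0,0,0,0,0, 0,0,0,0,0,0,0]
6182 [[-0.008 -0.019 -0.002]
 [-0.001 -0.001  0.039]
 [ 0.009  0.018  0.043]]
```

Call:
{"method": "jog_arm", "body": {
  "commands": [0,0,0.49,0,0,0,0,0,0,0.5,0,0,0,0,0,0,0.49,0,0,0,0,0,0,0.5,0,0,0,0,0,0,0.49,0,0,0,0,0,0,0.1,0,0,0,0,0,0,0.1,0,0,0,0,0,0,0.1,0,0,0,0,0,0,0,0,0,0,0,0,0,0,0,0,0,0]
}}

```text
t: 68.38
tool_pos: [0.5425, -0.1, 0.057]
tool_rot: [0.136, 3.137, -0.001]
contact_force: [-0.1, -1.0, 1.7]
opening: 0.0377
grip_force: 32.4
```

```bash
python3 - <<'E'
from h import *
p,th,o=tstate();print(p,th,o["contact_force"])
s=plan([(*p[:2],.09,th,50,17),(*p[:2],.25,th,50,50),(.40,-.06,.25,0,0,50)])
E
```

```text
[ 0.54251964 -0.09997653  0.0570379 ] 85.0325154760782 [-0.10701198 -0.97224296  1.74792697]
from [ 0.5425 -0.1     0.057 ] th 85.0 tilt 0.11
end [ 0.3998 -0.0598  0.2502] 0.0 nrows 21
[0,0,-0.27,0,0,0,50, 0,0,-0.28,0,0,0,50, 0,0,-0.67,0,0,0,50, 0,0,-0.67,0,0,0,50, 0,0,-0.66,0,0,0,50, 0,0,-0.67,0,0,0,50, 0.16,0.03,0,0,0,0.99,0, 0.16,0.01,0,0,0,0.99,0, 0.16,0,0,0,0,0.99,0, 0.16,-0.02,0,0,0,0.99,0, 0.16,-0.03,0,0,0,0.99,0, 0.16,-0.05,0,0,0,0.99,0, 0.15,-0.07,0,0,0,0.99,0, 0.15,-0.08,0,0,0,0.99,0, 0.14,-0.09,0,0,0,0.99,0, 0.13,-0.11,0,0,0,0.99,0, 0.11,-0.12,0,0,0,0.99,0, 0.1,-0.13,0,0,0,0.99,0, 0.09,-0.14,0,0,0,0.99,0, 0.08,-0.15,0,0,0,0.99,0]
[0.06,-0.15,0,0,0,0.98,0]
```

Call:
{"method": "jog_arm", "body": {
  "commands": [0,0,0,0,0,0,50,0,0,0,0,0,0,50,0,0,0,0,0,0,50,0,0,-0.27,0,0,0,50,0,0,-0.27,0,0,0,50,0,0,-0.67,0,0,0,50,0,0,-0.67,0,0,0,50,0,0,-0.67,0,0,0,50,0,0,-0.67,0,0,0,50,0,0,0,0,0,0,30,0,0,0,0,0,0,30]
}}

```text
t: 69.75
tool_pos: [0.5416, -0.0997, 0.2497]
tool_rot: [0.136, 3.138, -0.0]
contact_force: [-0.6, -0.2, -1.1]
opening: 0.0302
grip_force: 0.0
```

```bash
python3 - <<'E'
from h import *
s=plan([(BAR[0]-.03,BAR[1]+.07,.25,-12.3,30,50,2)])
e=plan([(*BAR,.16,-12.3,30,40),(*BAR,.073,-12.3,30,25,2)],start=s)
E
```

```text
from [ 0.5416 -0.0997  0.2497] th 85.0 tilt 0.03
end [ 0.3909 -0.1251  0.2497] 167.7 nrows 17
[0.16,-0.04,0,0,0,-0.96,30, 0.17,-0.03,0,0,0,-0.96,30, 0.17,-0.01,0,0,0,-0.96,30, 0.17,0.01,0,0,0,-0.96,30, 0.17,0.02,0,0,0,-0.96,30, 0.16,0.04,0,0,0,-0.96,30, 0.16,0.05,0,0,0,-0.96,30, 0.16,0.07,0,0,0,-0.96,30, 0.15,0.08,0,0,0,-0.96,30, 0.14,0.1,0,0,0,-0.96,30, 0.13,0.11,0,0,0,-0.97,30, 0.12,0.12,0,0,0,-0.96,30, 0.1,0.13,0,0,0,-0.97,30, 0.09,0.14,0,0,0,-0.96,30, 0.08,0.16,0,0,0,-0.97,30, 0,0,0,0,0,0,30, 0,0,0,0,0,0,30]
from [ 0.3909 -0.1251  0.2497] th 167.7 tilt None
end [ 0.4211 -0.195   0.0727] 167.7 nrows 9
[0.34,-0.25,0.5,0,0,0,30, 0.35,-0.25,0.5,0,0,0,30, 0.34,-0.24,0.5,0,0,0,30, 0,0,0.36,0,0,0,30, 0,0,0.36,0,0,0,30, 0,0,0.36,0,0,0,30, 0,0,0.37,0,0,0,30, 0,0,0,0,0,0,30, 0,0,0,0,0,0,30]
```

```bash
python3 - <<'E'
from h import *
s=plan([(BAR[0]-.03,BAR[1]+.07,.25,-12.3,30,50,1,1)])
e=plan([(*BAR,.16,-12.3,30,40),(*BAR,.073,-12.3,30,25,2)],start=s)
bayheight();im=eyes.get_image("top");tools("top",im);save(im,"t14.png")
c=im["image"][150:330,320:520,::-1];cv2.imwrite("pics/t14c.png",cv2.resize(c,None,fx=3.3,fy=3.3,interpolation=cv2.INTER_CUBIC))
E
```

```text
from [ 0.5416 -0.0997  0.2497] th 85.0 tilt 0.03
end [ 0.3912 -0.1251  0.2497] -12.3 nrows 18
[0.14,-0.04,0,0,0,1,30, 0.14,-0.05,0,0,0,1,30, 0.13,-0.07,0,0,0,1,30, 0.13,-0.08,0,0,0,1,30, 0.12,-0.09,0,0,0,1,30, 0.11,-0.1,0,0,0,1,30, 0.1,-0.11,0,0,0,1,30, 0.09,-0.12,0,0,0,1,30, 0.07,-0.13,0,0,0,1,30, 0.06,-0.14,0,0,0,1,30, 0.05,-0.14,0,0,0,1,30, 0.03,-0.15,0,0,0,1,30, 0.02,-0.15,0,0,0,1,30, 0,-0.15,0,0,0,1,30, -0.01,-0.15,0,0,0,1,30, -0.03,-0.15,0,0,0,0.99,30, -0.04,-0.14,0,0,0,1,30, 0,0,0,0,0,0,30]
from [ 0.3912 -0.1251  0.2497] th -12.3 tilt None
end [ 0.4213 -0.1949  0.0727] -12.3 nrows 9
[-0.34,0.25,0.5,0,0,0,30, -0.35,0.24,0.5,0,0,0,30, -0.34,0.25,0.5,0,0,0,30, 0,0,0.36,0,0,0,30, 0,0,0.36,0,0,0,30, 0,0,0.36,0,0,0,30, 0,0,0.37,0,0,0,30, 0,0,0,0,0,0,30, 0,0,0,0,0,0,30]
strap top in bay 50 [-0.052  0.047] z [0.095 0.1  ] [111 156 129]
strap top in bay 22 [-0.048 -0.056] z [0.093 0.098] [212  81  76]
top spatula 0.95 c [ 0.546 -0.281] size [0.047 0.17 ] axis deg -17.7 z [0.02  0.028 0.035] [220 192 152]
top spatula 0.85 c [0.295 0.58 ] size [0.045 0.143] axis deg -4.6 z [0.009 0.013 0.018] [ 90 143 239]
top palette_knife 0.63 c [ 0.529 -0.348] size [0.035 0.142] axis deg -11.4 z [0.019 0.029 0.037] [164 148 135]
top palette_knife 0.5 c [ 0.541 -0.223] size [0.345 0.261] axis deg 81.4 z [0.015 0.022 0.113] [208 194 173]
top palette_knife 0.46 c [ 0.509 -0.564] size [0.092 0.095] axis deg -68.0 z [0.045 0.129 0.136] [215  82  77]
```

Call:
{"method": "jog_arm", "body": {
  "commands": [0.14,-0.04,0,0,0,1,30,0.14,-0.05,0,0,0,1,30,0.13,-0.07,0,0,0,1,30,0.13,-0.08,0,0,0,1,30,0.12,-0.09,0,0,0,1,30,0.11,-0.1,0,0,0,1,30,0.1,-0.11,0,0,0,1,30,0.09,-0.12,0,0,0,1,30,0.07,-0.13,0,0,0,1,30,0.06,-0.14,0,0,0,1,30,0.05,-0.14,0,0,0,1,30,0.03,-0.15,0,0,0,1,30,0.02,-0.15,0,0,0,1,30,0,-0.15,0,0,0,1,30,-0.01,-0.15,0,0,0,1,30,-0.03,-0.15,0,0,0,0.99,30,-0.04,-0.14,0,0,0,1,30,0,0,0,0,0,0,30]
}}

```text
t: 72.2
tool_pos: [0.3908, -0.1251, 0.2485]
tool_rot: [-2.446, -1.97, 0.001]
contact_force: [-0.4, 0.3, -0.7]
opening: 0.0303
grip_force: 0.0
```

```bash
python3 - <<'E'
from h import *
im=bayheight();tools("top",im)
e=plan([(*BAR,.16,-12.3,30,40),(*BAR,.073,-12.3,30,25,2)])
c=im["image"][150:330,320:520,::-1];cv2.imwrite("pics/t15c.png",cv2.resize(c,None,fx=3.3,fy=3.3,interpolation=cv2.INTER_CUBIC))
E
```

```text
strap top in bay 79 [0.036 0.046] z [0.095 0.1  ] [ 99 134 191]
strap top in bay 79 [ 0.039 -0.041] z [0.096 0.102] [245 238 140]
strap top in bay 76 [-0.049  0.044] z [0.097 0.101] [114 159 131]
strap top in bay 81 [-0.049 -0.042] z [0.095 0.102] [221  89  82]
top spatula 0.86 c [ 0.551 -0.281] size [0.049 0.152] axis deg -12.8 z [0.019 0.027 0.034] [219 190 150]
top spatula 0.57 c [0.295 0.575] size [0.046 0.149] axis deg -11.7 z [0.009 0.013 0.018] [ 89 142 239]
top palette_knife 0.89 c [ 0.524 -0.344] size [0.033 0.151] axis deg -13.4 z [0.019 0.029 0.038] [161 145 131]
top palette_knife 0.54 c [ 0.728 -0.238] size [0.058 0.042] axis deg 23.8 z [0.169 0.208 0.215] [116 103  93]
from [ 0.3913 -0.125   0.2489] th -12.2 tilt 0.04
end [ 0.421  -0.1947  0.0731] -12.3 nrows 9
[-0.34,0.24,0.49,0,0,0,30, -0.35,0.25,0.5,0,0,0,30, -0.34,0.24,0.49,0,0,0.01,30, 0,0,0.36,0,0,0,30, 0,0,0.36,0,0,0,30, 0,0,0.37,0,0,0,30, 0,0,0.36,0,0,0,30, 0,0,0,0,0,0,30, 0,0,0,0,0,0,30]
```

View pics/t15c.png

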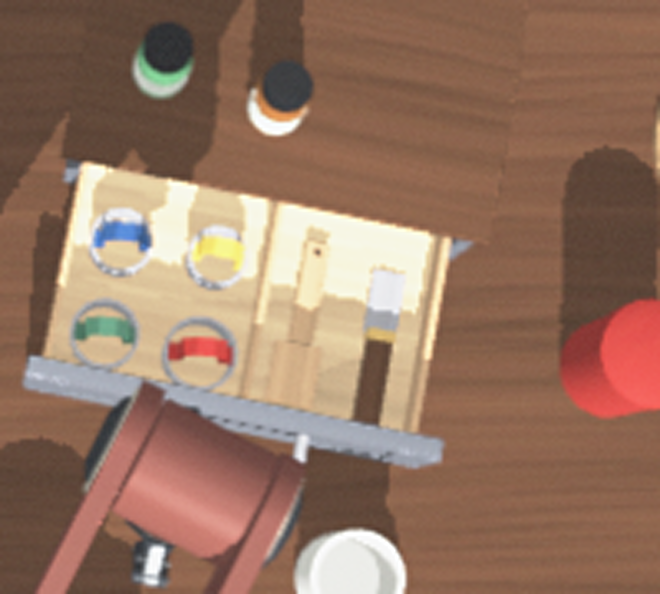

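Top view: all four cutters stand in the left bay, at crop (120,240), (217,255), (105,330) and (200,350). Spatula and knife lie in the right bay. Now I'll grip the handle.

Call:
{"method": "jog_arm", "body": {
  "commands": [-0.34,0.24,0.49,0,0,0,30,-0.35,0.25,0.5,0,0,0,30,-0.34,0.24,0.49,0,0,0.01,30,0,0,0.36,0,0,0,30,0,0,0.36,0,0,0,30,0,0,0.37,0,0,0,30,0,0,0.36,0,0,0,30,0,0,0,0,0,0,30,0,0,0,0,0,0,0,0,0,0,0,0,0,0,0,0,0,0,0,0,0,0,0,0,0,0,0,0],
  "newtons": 30
}}

```text
t: 73.85
tool_pos: [0.4217, -0.1952, 0.0746]
tool_rot: [2.446, 1.968, 0.002]
contact_force: [2.6, 1.6, 2.1]
opening: 0.0089
grip_force: 29.6
```

Call:
{"method": "jog_arm", "body": {
  "commands": [0,0.05,0,0,0,0,0,0,0.1,0,0,0,0,0,0,0.15,0,0,0,0,0,0,0.2,0,0,0,0,0,0,0.2,0,0,0,0,0,0,0.2,0,0,0,0,0,0,0.2,0,0,0,0,0,0,0.2,0,0,0,0,0,0,0.2,0,0,0,0,0,0,0.2,0,0,0,0,0,0,0.2,0,0,0,0,0,0,0.2,0,0,0,0,0,0,0.2,0,0,0,0,0,0,0.2,0,0,0,0,0,0,0.1,0,0,0,0,0,0,0,0,0,0,0,0]
}}

```text
t: 75.85
tool_pos: [0.5745, -0.2285, 0.0746]
tool_rot: [2.446, 1.968, 0.002]
contact_force: [2.3, 1.8, 5.5]
opening: 0.0088
grip_force: 30.0
```

```bash
python3 - <<'E'
from h import *
p,th,o=tstate();d=p[:2]-BAR;print(p,th,o["contact_force"],o["opening"],d@XH,d@YH)
E
```

```text
[ 0.57452378 -0.22853407  0.07457508] -12.365609338664342 [2.28083821 1.80094242 5.47069251] 0.008812718091733814 0.15694809691710834 -0.00010169016445044687
```

Call:
{"method": "jog_arm", "body": {
  "commands": [0,0.12,0,0,0,0,0,0,0.12,0,0,0,0,0,0,0.08,0,0,0,0,0,0,0.05,0,0,0,0,0,0,0.05,0,0,0,0,0,0,0,0,0,0,0,0]
}}

```text
t: 76.6
tool_pos: [0.5974, -0.2335, 0.0746]
tool_rot: [-2.447, -1.968, 0.001]
contact_force: [-2.9, 2.9, 7.9]
opening: 0.0086
grip_force: 30.4
```

```bash
python3 - <<'E'
from h import *
p,th,o=tstate();d=p[:2]-BAR;print(p,th,o["contact_force"],o["opening"],d@XH,d@YH)
E
```

```text
[ 0.59743992 -0.23351704  0.07457044] -12.363214004397786 [-2.87245944  2.90529417  7.86156702] 0.008594129946085886 0.1803997324073856 -8.844905008314794e-05
```

Call:
{"method": "jog_arm", "body": {
  "commands": [0,0.04,0,0,0,0,0,0,0.04,0,0,0,0,0,0,0,0,0,0,0,0]
}}

```text
t: 76.97
tool_pos: [0.5974, -0.2335, 0.0744]
tool_rot: [-2.438, -1.962, 0.014]
contact_force: [-20.5, 6.5, 20.8]
opening: 0.0088
grip_force: 31.9
```

The stop is reached: the force went up and the handle did not move. I'll ease off, release and rise.

Call:
{"method": "jog_arm", "body": {
  "commands": [0,-0.08,0,0,0,0,0,0,0,0,0,0,0,0,0,0,0,0,0,0,30,0,0,0,0,0,0,30,0,0,-0.3,0,0,0,30,0,0,-0.5,0,0,0,30,0,0,-0.8,0,0,0,30,0,0,-0.8,0,0,0,30,0.6,-0.7,-0.3,0,0,0,30,0.6,-0.7,0,0,0,0,30,0.6,-0.7,0,0,0,0,30,0,0,0,0,0,0,30]
}}

```text
t: 78.47
tool_pos: [0.4963, -0.099, 0.2363]
tool_rot: [2.445, 1.972, 0.001]
contact_force: [0.4, -0.0, -0.0]
opening: 0.0302
grip_force: 0.0
```

```bash
python3 - <<'E'
from h import *
im=eyes.get_image("top");W=cloud(im);d=inbay(W,BAR);u,v,z=d[...,0],d[...,1],W[...,2]
for n,m in(("bar",(z>.085)&(z<.102)&(u>.15)&(u<.2)&(abs(v)<.07)),("front",(z>.104)&(z<.119)&(u>.2)&(u<.26)&(abs(v)<.18)),("gap",(z<.1)&(u>.22)&(u<.24)&(abs(v)<.18))):
    print(n,m.sum(),u[m].mean() if m.any() else "",np.percentile(u[m],[5,95]) if m.any() else "")
for t in("mug","spice_a","tea_caddy","pepper_mill"):
    for e in nets.silhouettes("top",t)[:2]: print(t,round(e["p"],2),np.nanmedian(W[e["mask"]],0).round(3))
print(tstate()[2]["contact_force"],tstate()[2]["t"])
save(im,"t16.png")
E
```

```text
bar 201 0.1799921853243863 [0.17270131 0.19513899]
front 756 0.2224137127398252 [0.21432801 0.23038588]
gap 1 0.22065849730838857 [0.2206585 0.2206585]
mug 0.82 [ 0.322 -0.318  0.017]
spice_a 0.89 [ 0.747 -0.144  0.208]
spice_a 0.83 [ 0.717 -0.238  0.208]
tea_caddy 0.82 [ 0.505 -0.547  0.129]
pepper_mill 0.77 [0.748 0.143 0.106]
[-0.73248326 -0.51461802 -0.1235856 ] 78.725
```

```bash
python3 -c "
from station import job
print(job.finish_job())"
```

```text
the job is handed in; nothing more can be done
None
```

I handed the job in at about 79 s. All four cutters stood upright in the left-hand bay and the spatula and palette knife lay flat in the right-hand bay when I last checked with the drawer open. The drawer was then pushed gently home to its stop, and the bystanders I could check (mug, spice jars, caddy, pepper mill) had not moved. The sugar jar was not re-measured, and no verdict came back.

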